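# Fish the dropped lock ring out from under the stage guard

### The arm

A 6-joint arm with a two-finger parallel gripper is mounted at the origin on the work surface. World frame = base frame: x ahead of the robot, y to its left, z up, the work surface at z = 0. Lengths are in m, angles in rad, forces in N, time in s.
With the tool pointing down it reaches from about 0.4 to 0.825 m from the base axis. Payload 7 kg.
Tool frame: the origin (TCP) lies at the centre of the arm's flange, where the gripper is bolted on; the fingertips stand 178 mm ahead of it and the grasp point (between the pads) lies 159 mm ahead of it; y points along the fingers, z is the direction in which the jaws open and shut, and the axes are right-handed (so a half turn about y gives the same grasp; the last joint's range is limited). The gripper opens to 88 mm and grips with 3 to 60 N. Pads are 19 mm wide; open, the fingers measure 130 mm over their backs; the gripper's body (78 mm by 193 mm) begins 47 mm behind the grasp point.
Start: joints at [1.484, 0.359, 0.012, 0, -1.224, -0.288], TCP at [0.247, 0.628, 0.405] pointing down, gripper open.
Joint ranges: [-3.07, 3.07], [-1.43, 2.12], [-1.02, 1.25], [-3.03, 1.67], [-3.05, -0], [-3.03, 3.03]. Speed limits (rad/s): [2.39, 2.39, 3.01, 3.14, 3.14, 3.14].

### API

Orientations are given as a unit quaternion [w, x, y, z].
In Python, from bench import manip, optics gives the robot as it stands.
- The arm moves only by the shell command python3 -m pendant 'ROWS'. ROWS is JSON, a list of rows, each an object with "offset": the shift along the tool's x, y, z in mm, a list of three; "dr": the turn, a rotation vector about the tool's x, y, z in degrees, a list of three; "grip": the finger opening in mm, from 0 to 87.6. A call has 1 to 12 rows; each row shifts and turns the commanded pose from where the row before left it, along the tool's axes as they then stand; what a row does not reach is not made up. A row lasts 1/10 s, in which the tool goes at most 50 mm and 8.59 degrees, less where a joint would pass 70% of its speed; a pose out of reach is approached as far as the arm can. A call is refused whole if a number of a shift passes 50 or a number of a turn 8.59, either way. A call with a gripper value outside its range is refused whole. The fingers move at their own pace and stop on an object; the grip force is fixed at half the most. Time passes only in rows, so rows that do not move let the fingers close. It gives the time, the measured TCP pose, the force and the opening at its end, in the units of the state.
- manip.read_state(): the state, without advancing time (a new reading comes with each control period).
- optics.camera(name): name is "scene" or "top"; returns the picture (480x640x3 uint8, red, green, blue); there is no depth.
- optics.camera_params(name): a dict with "intrinsics" (3x3 intrinsics, pixels), "R" (3x3) and "t" (3): a world point X has camera coordinates R X + t. Camera axes: x right, y down, z forward; pixel columns grow to the right and rows downward; lengths in m; the calibration is good to about 2 mm. A picture is of the moment at which its call begins. camera_params takes no time and is no camera call.
- manip.close_job(): hands the job in, once; it reports no verdict.
The state is a dict: "clock": time; "joint_positions": joint angles; "joint_velocities": joint speeds; "tau": joint torques, N m; "eef_pos": TCP position; "tcp_rot": TCP orientation; "ft_force": force on the tool from outside, world axes, zero at the start; "wrist_torque": the same for the moment, N m; "grip_width": finger opening in m.
Only numpy, scipy, OpenCV 4.12 (cv2) and the standard library are available. Lean on these libraries where they do the work, as an engineer would, in place of code of your own. Each camera call takes 0.05 s, during which the arm holds its last target.

### The job

A steel lock ring has dropped under the fixed wire guard of the micro-stage. Take the telescopic hooked rod from its stand, reach in under the guard, hook the ring and slide it out along the plate until it stops home against both sides of the V-shaped catch, hold it there for a moment with a firm, steady pull of about 6 N, then put the rod back on its stand. Do it by feel and gently (always under 12 N on the ring, the plate, the guard and the catch), do not touch the ring with the gripper, and leave the other things alone.

Things in the scene. Friction and masses are not known exactly. Their poses are not given: they have to be found in the camera images.
- rig: Fixed micro-stage rig: white base plate 360 x 160 mm, 6 mm thick. Origin on the bench surface directly below the ring's home place in the catch. Its x axis runs level along the plate, in under the guard (world +y, turned by -0.1 to +0.25 rad); z up. Plate spans x -55 to 305, y -80 to 80 mm; its top, on which the ring slides, is z 6 mm.
- guard_front (a point): Middle of the guard's front opening, on the plate top (rig x 100, y 0, z 6 mm); axes as the rig. Steel wire guard, fixed, rig x 100 to 230 mm, y -79 to 79. Opening 142 mm wide between two posts and 82 mm high above the plate; above it a band 28 mm high. Roof bars every 25 mm, 106 to 110 mm above the plate; side rails 38 to 50 mm above it.
- drive_front (a point): Foot of the front face of the white drive unit that closes the guard's rear, on the plate top (rig x 235, y 0, z 6 mm). A shaft of 12 mm radius sticks out 30 mm from it towards the opening, its axis 64 mm above the plate. Fixed.
- catch: V-shaped catch fixed on the plate in front of the guard: two aluminium fences 75 mm long, 6 mm thick, 12 mm high; inner faces at +-45 degrees to the rig's x axis meet at rig x -31 mm and open towards the guard (mouth about 106 mm wide at rig x +22). Origin at rig x 0, y 0, z 6 mm; axes as the rig. Rigid: once home the pull rises some 2 to 5 N per mm.
- seat (a point): Point on the rig (0, 0, 10 mm) where the centre of the ring lies when the ring is flat on the plate and touches both fences of the catch.
- ring_center (a point): Centre of the dropped steel lock ring: outer diameter 44, hole diameter 22, 8 mm high, about 60 g, lying flat on the plate under the guard. A leg that comes down beside the hole stops on the ring's top, 8 mm above the plate; in the hole it reaches the plate. Slides with hidden friction.
- plug: Bystander: solid steel plug with a flanged top, 20 mm wide, 16 mm high, no hole, standing on the plate in a rear corner under the guard; origin at the centre of its underside. Do not disturb.
- hook_grip (a point): Centre of the black handle of the telescopic hooked rod, where to grasp; handle 120 mm long (x), 16 mm wide (y), 24 mm high (z). x points from handle to hook along the rod, z up when on the stand. Whole rod about 140 g, balance point about 56 mm ahead of this point. It can pitch or turn a little in the grip.
- hook_bend (a point): Nominal bend of the hook, 240 mm ahead of hook_grip at mid height of the handle; moves with the handle, NOT with the hook. A 7 mm rod runs level from the handle and turns straight down into the hook leg (7 mm diameter, rounded end 33.5 mm below the rod's axis). The rod is telescopic and stiff: the leg really hangs up to 13 mm nearer or farther than this point (not measured: feel or look), and stays so.
- stand: Fixed stand of the hooked rod: base 230 x 70 x 8 mm (x -55 to 175). Two forks 16 mm long carry the handle at x -45 and the rod at x 150 mm between sloping cheeks (3 mm play or more each side; nothing above z 73 mm). Origin on the bench directly below hook_grip when the rod rests there, hook_grip at z 60 mm; x along the rod to the hook, z up. Finger room both sides of the handle's middle.
- spray: Bystander: clear bottle, 70 mm wide, 190 mm high; origin at the centre of its underside.
- tape: Bystander: roll of white tape lying flat, 60 mm wide, 20 mm high; origin at the centre of its underside.
- dish: Bystander: shallow glass dish, 90 mm wide, 16 mm high; origin at the centre of its underside.
- jar: Bystander: small amber jar, 44 mm wide, 60 mm high; origin at the centre of its underside.
- driver: Bystander: screwdriver lying on the bench, 160 mm long.
Not all that is in view belongs to the job. What is shaped like the stand but pink is not meant. Of the things shaped like the part that bears ring_center, the bare steel one is meant.

How it is judged:
On the way, in this order (a step that is already met when the one before it is completed fails the run):
1. the hooked rod is lifted off its stand (z of hook_grip in the frame of stand above 0.085 m and contact force between the fingers and hook above 1 N), for 0.1 s.
2. still under the guard, the ring is drawn along by the hook (it has moved 6 mm or more) (distance of ring_center from where it was at the start of the episode above 0.006 m and contact force between hook and ring above 0.1 N and x of ring_center in the frame of rig above 0.09 m), for 0.05 s.
3. the hook draws the ring home in the catch and holds it there with a firm pull (horizontal distance between ring_center and seat below 0.003 m and contact force between ring and catch above 3 N and contact force between hook and ring above 2 N), for 0.2 s.
At the end, for the whole second after the job is handed in: The ring lies flat on the plate, at rest, its centre within 3 mm of the seat point of the catch; the hooked rod rests in both forks of its stand as it was at the start (within 30 mm along its length, handle height within 7 mm, direction within 0.1 rad), released and at rest (horizontal distance between ring_center and seat below 0.003 m and z of ring_center in the frame of seat below 0.003 m and angle between ring_center's own z axis and vertical below 0.1 rad and linear speed of each of ring, hook below 0.01 m/s and z of hook_grip in the frame of stand between 0.054 and 0.067 m and x of hook_grip in the frame of stand between -0.03 and 0.03 m and angle between the x axis of hook_grip and the x axis of stand, either way round below 0.1 rad); the robot touches nothing.
It fails at once if the gripper touches the ring (contact force between the fingers and ring above 0.5 N).
It fails at once if the hooked rod presses on the plate, the guard or the catch with more than 12 N (contact force between hook and rig above 12 N).
It fails at once if the hooked rod loads the ring with more than 12 N (contact force between hook and ring above 12 N).
It fails at once if the ring is forced against the catch with more than 12 N (contact force between ring and catch above 12 N).
It fails at once if a bystander is disturbed (plug under the guard moved more than 10 mm, another more than 20 mm) (distance of plug from where it was at the start of the episode above 0.01 m or distance of any of spray, tape, dish, jar, driver from where it was at the start of the episode above 0.02 m).
It also fails if it takes over 61 s, if anything falls off the work surface, if the arm or the gripper's body presses on something with over 40 N, if the wrist force passes 120 N, or if a joint passes its speed limit or range.

## Working session

There is one attempt and no reset: what is moved stays moved. The work goes in short steps, Python scripts to look and compute and a shell command to move; the robot and the scene stay as the last step left them, time stands still between calls to the robot, and variables do not carry over. Pictures are saved under pics/ and viewed, and the job is handed in when it is done.

```bash
ls; mkdir -p pics
python3 - <<'E'
from bench import manip, optics
import cv2
s=manip.read_state()
for k,v in s.items(): print(k,v)
for n in("scene","top"):
    im=optics.camera(n); cv2.imwrite(f"pics/{n}0.png",im[:,:,::-1])
    p=optics.camera_params(n); print(n,p)
E
```

```text
pics
clock 0.0
joint_positions [ 1.48410633e+00  3.59374014e-01  1.10901898e-02 -3.78042925e-04
 -1.22410561e+00 -2.88084836e-01]
joint_velocities [-0.00052293 -0.00105133 -0.00164958  0.00020087 -0.00042658  0.00023535]
tau [-2.19939524e-03 -5.82714057e+01  2.93045068e+01  6.99713588e+00
  6.66299660e-03 -1.72754790e-04]
eef_pos [0.24702692 0.62796799 0.40373939]
tcp_rot [ 0.13184191 -0.13170509 -0.69414664  0.69529269]
ft_force [-0.48028391 -0.08443163 -0.17966071]
wrist_torque [0.01582598 0.03729718 0.01128975]
grip_width 0.08757057069498661
scene {'intrinsics': array([[502.22061508,   0.        , 321.28232704],
       [  0.        , 502.22061508, 238.17398512],
       [  0.        ,   0.        ,   1.        ]]), 'R': array([[ 0.39440754,  0.91890114,  0.007962  ],
       [ 0.69670222, -0.2933639 , -0.65463245],
       [-0.59920674,  0.26373912, -0.75590539]]), 't': array([-0.16796107, -0.33275245,  1.48830827])}
top {'intrinsics': array([[488.81375977,   0.        , 313.88356633],
       [  0.        , 488.81375977, 240.14459108],
       [  0.        ,   0.        ,   1.        ]]), 'R': array([[-0.01125711, -0.9998516 ,  0.01304032],
       [-0.9855612 ,  0.00889096, -0.169086  ],
       [ 0.16894497, -0.01475545, -0.98551503]]), 't': array([-0.0616001 ,  0.5350698 ,  1.09529636])}
```

View pics/scene0.png

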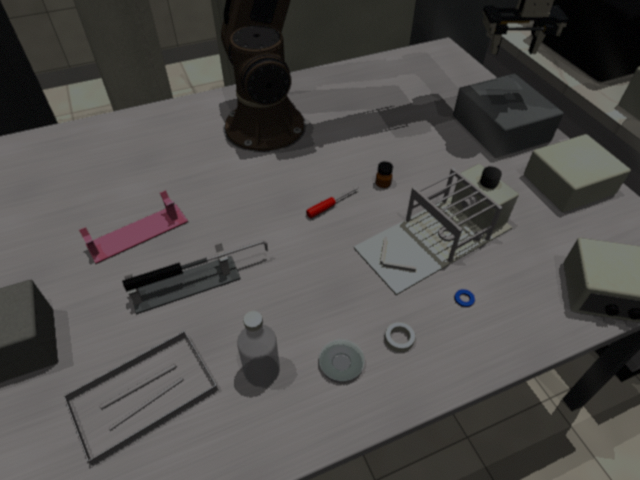

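View pics/top0.png

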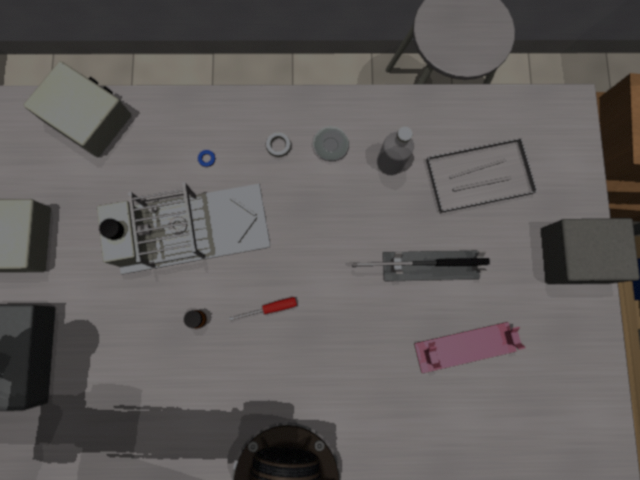

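Run:
```python
import cv2,numpy as np
def crop(n,x0,y0,x1,y1,f,o):
    im=cv2.imread(f"pics/{n}0.png")[y0:y1,x0:x1]
    im=cv2.resize(im,None,fx=f,fy=f,interpolation=cv2.INTER_CUBIC)
    im=np.clip(255*(im/255.)**0.6,0,255).astype(np.uint8)
    cv2.imwrite("pics/"+o,im)
crop("top",90,170,280,280,4,"c_top_rig.png")
crop("scene",340,150,530,300,4,"c_sc_rig.png")
crop("top",340,235,500,290,5,"c_top_rod.png")
crop("scene",110,225,285,320,4.5,"c_sc_rod.png")
```

```text
(no output)
```

View pics/c_top_rig.png

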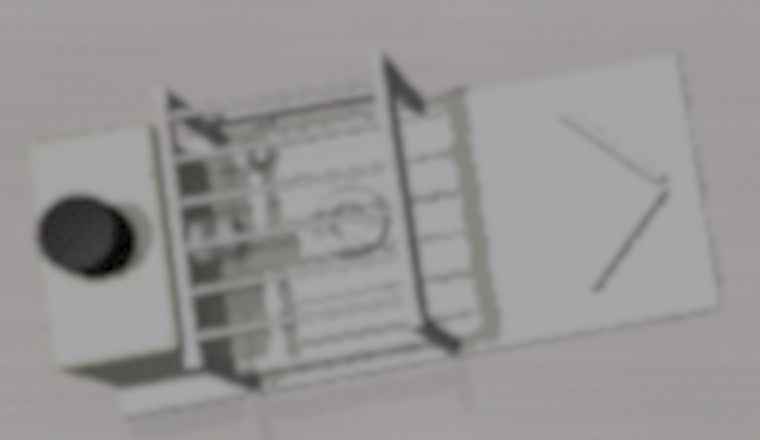

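View pics/c_sc_rig.png

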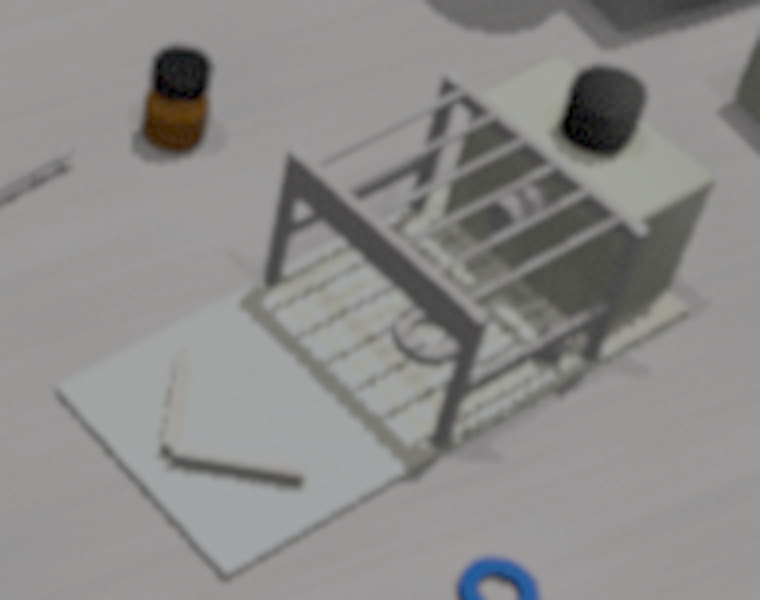

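View pics/c_top_rod.png

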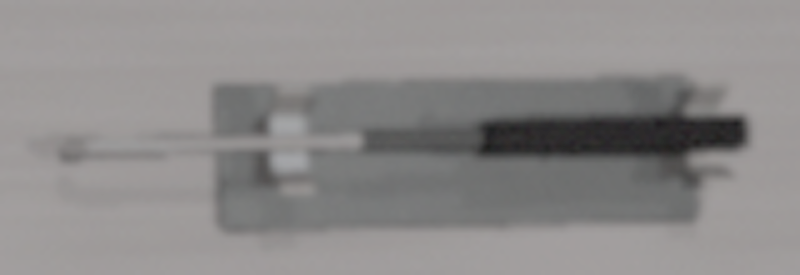

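View pics/c_sc_rod.png

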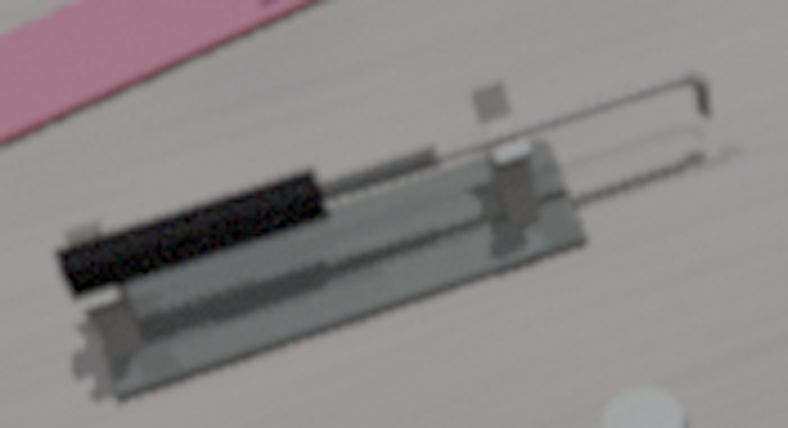

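```bash
cat > h.py <<'E'
import numpy as np,cv2
from bench import optics
P={n:optics.camera_params(n) for n in("scene","top")}
def ray(n,uv,z):
    p=P[n];R=np.array(p["R"]);t=np.array(p["t"]);K=p["intrinsics"]
    d=R.T@np.linalg.inv(K)@np.array([uv[0],uv[1],1.]);c=-R.T@t
    return c+d*(z-c[2])/d[2]
def proj(n,X):
    p=P[n];q=p["intrinsics"]@(p["R"]@np.array(X)+p["t"]);return q[:2]/q[2]
def tri(u1,u2,n1="scene",n2="top"):
    A=[];b=[]
    for n,uv in((n1,u1),(n2,u2)):
        p=P[n];M=p["intrinsics"]@np.c_[p["R"],p["t"]]
        for i in(0,1):
            r=uv[i]*M[2]-M[i];A.append(r[:3]);b.append(-r[3])
    X=np.linalg.lstsq(np.array(A),np.array(b),rcond=None)[0]
    return X,[proj(n1,X)-u1,proj(n2,X)-u2]
E
python3 - <<'E'
from h import *
T=lambda x,y:(x/4+90-.375,y/4+170-.375)
S=lambda x,y:(x/4+340-.375,y/4+150-.375)
for nm,t in dict(A=(677,55),B=(718,303),C=(120,415),apex=(668,184),fl=(593,291),fr=(560,117),ring=(356,220)).items():
    print("top",nm,np.round(ray("top",T(*t),.018 if nm in('fl','fr','apex') else .014 if nm=='ring' else .006),4))
for nm,t in dict(D=(57,390),E=(227,577),F=(688,312),ring=(434,333),apex=(168,452)).items():
    print("sc",nm,np.round(ray("scene",S(*t),.018 if nm=='apex' else .014 if nm=='ring' else .006),4))
T2=lambda x,y:(x/5+340-.4,y/5+235-.4)
S2=lambda x,y:(x/4.5+110-.39,y/4.5+225-.39)
print("handle rear top",ray("top",T2(747,132),.072),"front",ray("top",T2(482,137),.072))
print("bend",tri(S2(698,80),T2(65,142)))
print("leg end sc",S2(705,112), "bend cast z=.06", ray("top",T2(65,142),.0635), ray("scene",S2(700,80),.0635))
for nm,t in dict(a=(215,85),b=(218,232),c=(697,222),d=(690,78)).items(): print("stand",nm,np.round(ray("top",T2(*t),.008),4))
print("fork",ray("top",T2(290,143),.06))
E
```

```text
top A [0.6844 0.0663 0.006 ]
top B [0.5295 0.0404 0.006 ]
top C [0.4653 0.3952 0.006 ]
top apex [0.6004 0.0699 0.018 ]
top fl [0.5354 0.114  0.018 ]
top fr [0.6425 0.1355 0.018 ]
top ring [0.5807 0.2574 0.014 ]
sc D [0.5296 0.0385 0.006 ]
sc E [0.6848 0.0663 0.006 ]
sc F [0.6229 0.419  0.006 ]
sc ring [0.5828 0.2617 0.014 ]
sc apex [0.6037 0.0715 0.018 ]
handle rear top [ 0.47822765 -0.46448045  0.072     ] front [ 0.47710155 -0.34338787  0.072     ]
bend (array([ 0.47786407, -0.15740834,  0.05660777]), [array([ 0.98585604, -0.03613548]), array([0.97154677, 0.28165941])])
leg end sc (266.27666666666664, 249.4988888888889) bend cast z=.06 [ 0.47768944 -0.15454123  0.0635    ] [ 0.48326026 -0.15998605  0.0635    ]
stand a [ 0.5114 -0.2328  0.008 ]
stand b [ 0.4406 -0.2317  0.008 ]
stand c [ 0.4431 -0.4615  0.008 ]
stand d [ 0.5127 -0.4628  0.008 ]
fork [ 0.47666237 -0.25812434  0.06      ]
```

Run:
```python
from h import *
from scipy.spatial.transform import Rotation as Ro
from bench import manip
s=manip.read_state();q=s["tcp_rot"];print(np.round(Ro.from_quat([q[1],q[2],q[3],q[0]]).as_matrix(),3))
t=cv2.imread("pics/top0.png");sc=cv2.imread("pics/scene0.png")
def crop(im,x0,y0,x1,y1,f,o):
    c=cv2.resize(im[y0:y1,x0:x1],None,fx=f,fy=f,interpolation=cv2.INTER_CUBIC)
    cv2.imwrite("pics/"+o,np.clip(255*(c/255.)**0.6*1.1,0,255).astype(np.uint8))
crop(sc,420,205,480,250,12,"c_ring_sc.png"); crop(t,145,195,205,250,11,"c_ring_top.png")
crop(t,370,115,430,180,8,"c_spray_top.png"); crop(sc,225,300,295,395,6,"c_spray_sc.png")
```

```text
[[-0.931 -0.    -0.366]
 [ 0.366 -0.001 -0.931]
 [-0.    -1.     0.001]]
```

View pics/c_ring_sc.png

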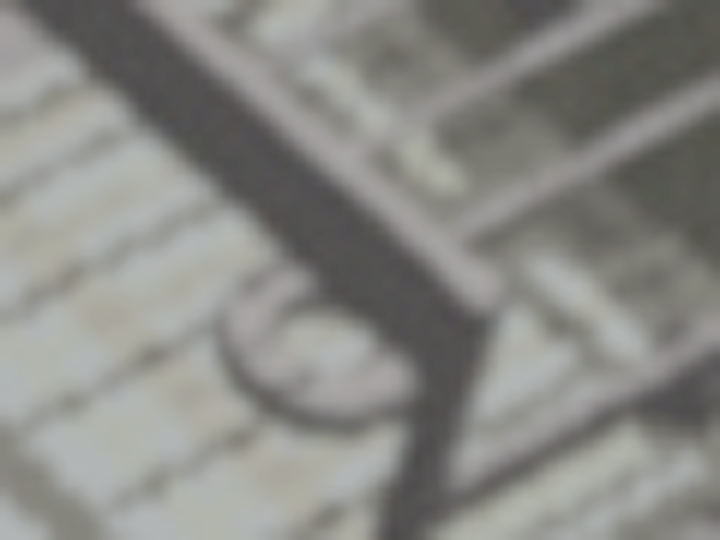

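View pics/c_ring_top.png

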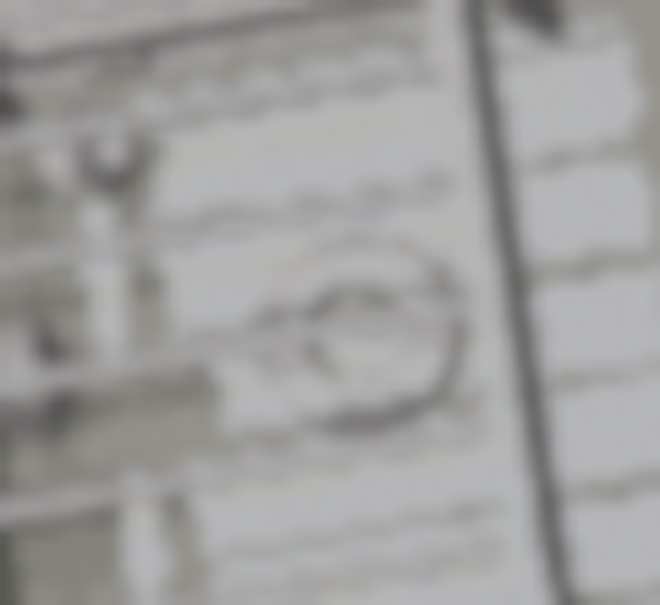

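View pics/c_spray_top.png

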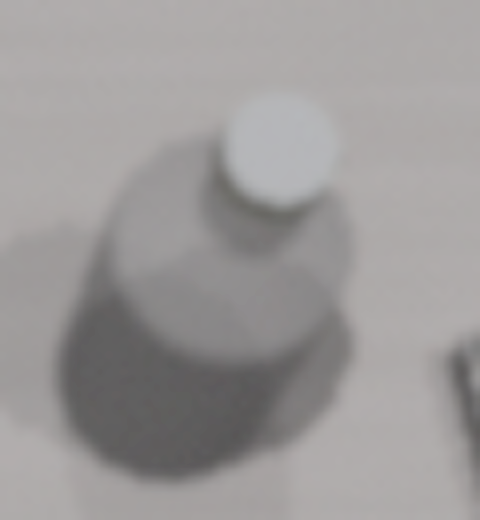

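View pics/c_spray_sc.png

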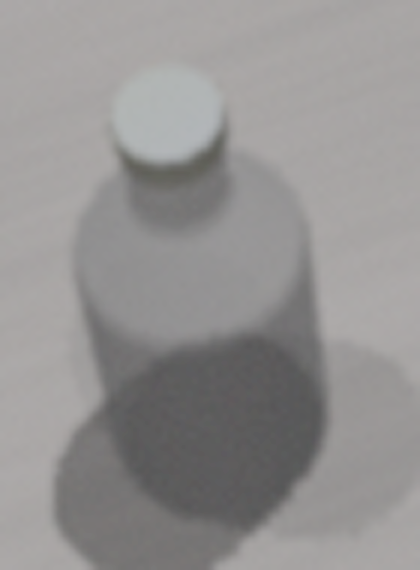

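```bash
cat >> h.py <<'E'
PSI=0.174
XA=np.array([-np.sin(PSI),np.cos(PSI),0]);YA=np.array([-np.cos(PSI),-np.sin(PSI),0])
O=np.array([.5976,.1071,0])
def rig(x,y,z): return O+(x*XA+y*YA)/1000+np.array([0,0,z/1000])
def torig(X): d=np.array(X)-O; return np.array([d@XA,d@YA,d[2]])*1000
E
python3 - <<'E'
from h import *
T=lambda x,y:(x/8+370-.44,y/8+115-.44)
S=lambda x,y:(x/6+225-.42,y/6+300-.42)
print("spray cap tri",tri(S(170,110),T(280,147)))
print("base cast top",ray("top",T(185,380),0.0)," sc",ray("scene",S(215,430),0))
# ring overlays
c1=ray("top",(177.0,224.9),.014);print(c1,torig(c1))
a=np.linspace(0,2*np.pi,60)
for n,(x0,y0,f) in dict(scene=(420,205,12),top=(145,195,11)).items():
    im=cv2.imread("pics/c_ring_%s.png"%("sc" if n=="scene" else n))
    for c in [c1, c1+[0,.002,0]]:
        for r,col in((.022,(0,0,255)),(.011,(0,255,0))):
            for t in a:
                u=proj(n,c+[r*np.cos(t),r*np.sin(t),0]);u=((u-[x0,y0]+.5)*f).astype(int)
                cv2.circle(im,tuple(int(k) for k in u),2,col if c is c1 else (255,0,0),-1)
    cv2.imwrite(f"pics/o_{n}.png",im)
for nm,uv in dict(jar=(195,319),dish=(331,145),tape=(278,144)).items(): print(nm,ray("top",uv,.01))
for uv in((297,300),(232,318)):print("driver",ray("top",uv,.01))
E
```

```text
spray cap tri (array([ 0.73813873, -0.2592884 ,  0.19144942]), [array([-0.11036226,  0.0020886 ]), array([-0.08808504, -0.02469399])])
base cast top [ 0.7388994  -0.26728997  0.        ]  sc [ 0.73830976 -0.26291566  0.        ]
[0.580066   0.26130911 0.014     ] [154.91612242  -9.42795681  14.        ]
jar [0.35610613 0.21241113 0.01      ]
dish [ 0.78092932 -0.11296377  0.01      ]
tape [0.78437845 0.01909229 0.01      ]
driver [ 0.39770175 -0.0261255   0.01      ]
driver [0.35745692 0.12615711 0.01      ]
```

View pics/o_scene.png

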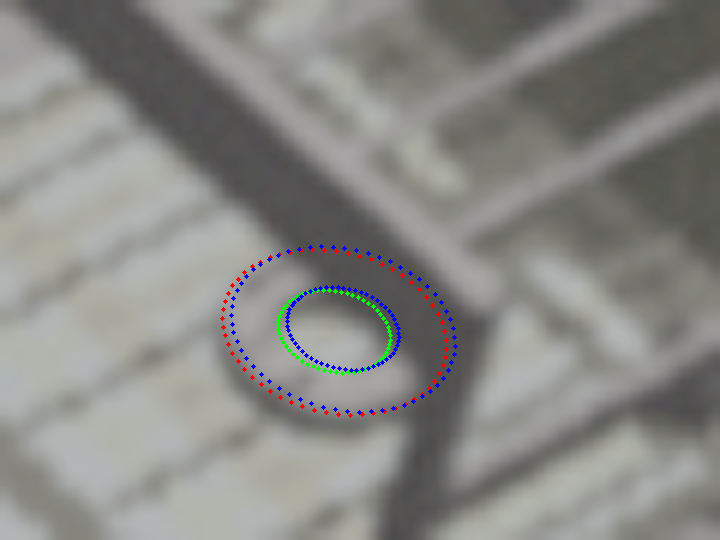

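View pics/o_top.png

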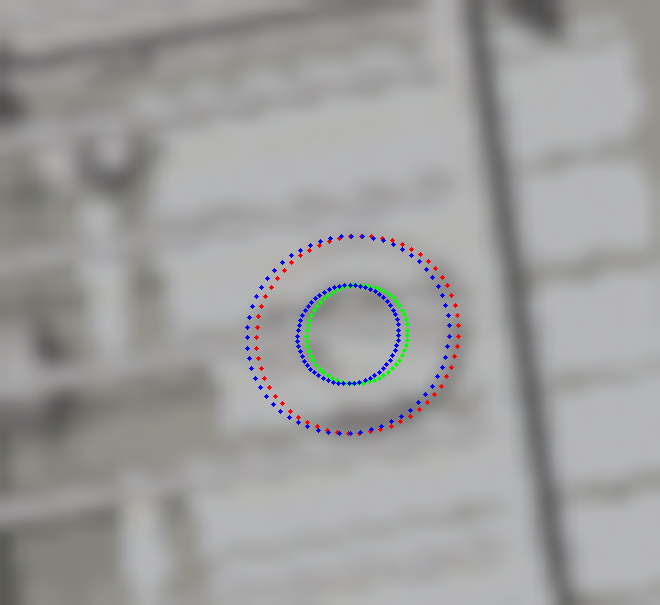

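```bash
cat >> h.py <<'E'
from scipy.spatial.transform import Rotation as Ro
from bench import manip
def pose():
    s=manip.read_state();q=s["tcp_rot"]
    return np.array(s["eef_pos"]),Ro.from_quat([q[1],q[2],q[3],q[0]]),s
def plan(target,yaw,n,smooth=False):
    """print n rows of shift/turn to TCP target with tool x at yaw, fingers down"""
    p,R,_=pose()
    xa=np.array([np.cos(yaw),np.sin(yaw),0]);ya=np.array([0,0,-1.]);Rt=Ro.from_matrix(np.c_[xa,ya,np.cross(xa,ya)])
    rv=(R.inv()*Rt).as_rotvec();print("turn total deg",np.round(np.degrees(rv),2), "per row",np.round(np.degrees(rv)/n,2))
    d=(np.array(target)-p)/n
    for i in range(n):
        Ri=R*Ro.from_rotvec(rv*i/n);print(np.round(Ri.inv().apply(d)*1000,1))
def st():
    p,R,s=pose();M=R.as_matrix();g=p+.159*M[:,1]
    print("t",round(s["clock"],2),"tcp",np.round(p,4),"grasp",np.round(g,4),"rig",np.round(torig(g),1),"yaw",round(np.arctan2(M[1,0],M[0,0]),4),"F",np.round(s["ft_force"],2),"M",np.round(s["wrist_torque"],2),"w",round(s["grip_width"]*1000,1))
E
python3 -c "
from h import *
st();plan([.47,.36,.404],np.pi/2,8)"
```

```text
t 0.1 tcp [0.2471 0.628  0.4038] grasp [0.247  0.6278 0.2448] rig [573.5 255.2 244.8] yaw 2.7667 F [ 0.68 -0.    0.2 ] M [ 0.1  -0.01  0.02] w 87.6
turn total deg [-7.000e-02  6.852e+01 -6.000e-02] per row [-0.01  8.57 -0.01]
[-38.2   0.   21. ]
[-40.9   0.   15. ]
[-42.7   0.    8.8]
[-43.5  -0.    2.3]
[-43.4  -0.   -4.2]
[-42.3  -0.  -10.6]
[-40.2  -0.  -16.8]
[-37.3  -0.  -22.6]
```

Things that could be mistaken (top picture pixels):
- **Stand:** grey (432,265), or pink (470,347). I choose grey, which carries the rod.
- **Ring:** steel ring under the guard (177,225), blue ring (206,158), or white tape (278,144). I choose the steel one; the close crops confirm it.

The drawn circles put it at about rig (155, -9.5). Now moving to the rod.

```bash
python3 -m pendant '[{"offset":[-38.2,0,21],"dr":[0,8.57,0],"grip":87},{"offset":[-40.9,0,15],"dr":[0,8.57,0],"grip":87},{"offset":[-42.7,0,8.8],"dr":[0,8.57,0],"grip":87},{"offset":[-43.5,0,2.3],"dr":[0,8.57,0],"grip":87},{"offset":[-43.4,0,-4.2],"dr":[0,8.57,0],"grip":87},{"offset":[-42.3,0,-10.6],"dr":[0,8.57,0],"grip":87},{"offset":[-40.2,0,-16.8],"dr":[0,8.57,0],"grip":87},{"offset":[-37.3,0,-22.6],"dr":[0,8.57,0],"grip":87}]'
python3 -m pendant '[{"offset":[-50,0,0],"dr":[0,0,0],"grip":87},{"offset":[-50,0,0],"dr":[0,0,0],"grip":87},{"offset":[-50,0,0],"dr":[0,0,0],"grip":87},{"offset":[-50,0,0],"dr":[0,0,0],"grip":87},{"offset":[-50,0,0],"dr":[0,0,0],"grip":87},{"offset":[-50,0,0],"dr":[0,0,0],"grip":87},{"offset":[-50,0,0],"dr":[0,0,0],"grip":87},{"offset":[-50,0,0],"dr":[0,0,0],"grip":87},{"offset":[-50,0,0],"dr":[0,0,0],"grip":87},{"offset":[-50,0,0],"dr":[0,0,0],"grip":87},{"offset":[-50,0,0],"dr":[0,0,0],"grip":87},{"offset":[-50,0,0],"dr":[0,0,0],"grip":87}]'
python3 -c "
from h import *
st();plan([.4777,-.37,.30],np.pi/2,4)"
```

```text
clock: 0.9
eef_pos: [0.4709, 0.3585, 0.4045]
tcp_rot: [0.502, -0.502, -0.498, 0.498]
ft_force: [2.2, -0.0, 0.2]
grip_width: 0.0868
clock: 2.1
eef_pos: [0.4692, -0.242, 0.4047]
tcp_rot: [-0.5, 0.5, 0.5, -0.5]
ft_force: [1.5, 0.7, -0.1]
grip_width: 0.0866
t 2.1 tcp [ 0.4692 -0.242   0.4047] grasp [ 0.4693 -0.242   0.2457] rig [-321.6  186.8  245.7] yaw 1.5703 F [ 1.54  0.7  -0.07] M [ 0.17 -0.25  0.04] w 86.6
turn total deg [ 0.01 -0.03  0.01] per row [ 0.   -0.01  0.  ]
[-32.   26.2  -2.1]
[-32.   26.2  -2.1]
[-32.   26.2  -2.1]
[-32.   26.2  -2.1]
```

```bash
python3 -m pendant '[{"offset":[-32,26,-2.1],"dr":[0,0,0],"grip":87},{"offset":[-32,26,-2.1],"dr":[0,0,0],"grip":87},{"offset":[-32,26,-2.1],"dr":[0,0,0],"grip":87},{"offset":[-32,26,-2.1],"dr":[0,0,0],"grip":87},{"offset":[0,25,0],"dr":[0,0,0],"grip":60},{"offset":[0,25,0],"dr":[0,0,0],"grip":50},{"offset":[0,20,0],"dr":[0,0,0],"grip":50},{"offset":[0,11,0],"dr":[0,0,0],"grip":50},{"offset":[0,0,0],"dr":[0,0,0],"grip":50},{"offset":[0,0,0],"dr":[0,0,0],"grip":50}]'
python3 - <<'E'
from h import *
st()
for n,b in(("top",(340,220,520,310)),("scene",(100,200,290,330))):
    im=optics.camera(n)[:,:,::-1];cv2.imwrite(f"pics/{n}1.png",im)
    c=cv2.resize(im[b[1]:b[3],b[0]:b[2]],None,fx=4,fy=4,interpolation=cv2.INTER_CUBIC)
    cv2.imwrite(f"pics/c1_{n}.png",np.clip(255*(c/255.)**0.6*1.1,0,255).astype(np.uint8))
E
```

```text
clock: 3.1
eef_pos: [0.4785, -0.368, 0.2202]
tcp_rot: [-0.5, 0.5, 0.5, -0.5]
ft_force: [0.1, 0.4, 0.2]
grip_width: 0.0507
t 3.1 tcp [ 0.4785 -0.368   0.2202] grasp [ 0.4785 -0.368   0.0612] rig [-447.4  199.5   61.2] yaw 1.5706 F [0.09 0.44 0.17] M [ 0.07 -0.01 -0.04] w 50.7
```

View pics/c1_top.png

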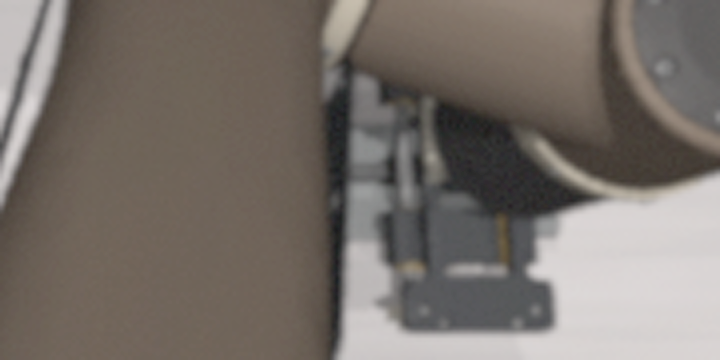

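View pics/c1_scene.png

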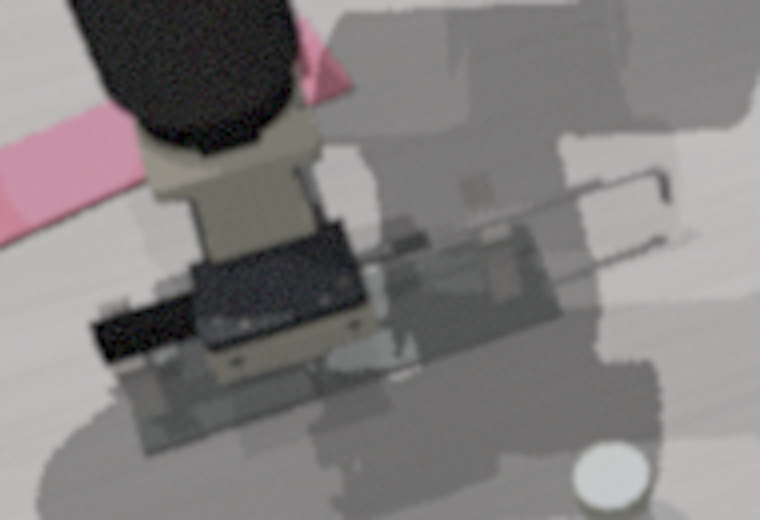

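The gripper straddles the handle ahead of its middle, clear of the pink stand and the spray bottle (scene picture, about (165,282)). Closing now.

```bash
python3 -m pendant '[{"offset":[0,1,0],"dr":[0,0,0],"grip":10},{"offset":[0,0,0],"dr":[0,0,0],"grip":5},{"offset":[0,0,0],"dr":[0,0,0],"grip":5},{"offset":[0,0,0],"dr":[0,0,0],"grip":5},{"offset":[0,0,0],"dr":[0,0,0],"grip":5},{"offset":[0,0,0],"dr":[0,0,0],"grip":5},{"offset":[0,0,0],"dr":[0,0,0],"grip":5}]'
python3 -c "
from h import *
st()"
```

```text
clock: 3.9
eef_pos: [0.4782, -0.3679, 0.2188]
tcp_rot: [-0.5, 0.5, 0.5, -0.5]
ft_force: [0.4, 0.6, 1.4]
grip_width: 0.0158
t 3.9 tcp [ 0.4782 -0.3679  0.2188] grasp [ 0.4782 -0.368   0.0598] rig [-447.2  199.8   59.8] yaw 1.5702 F [0.4  0.65 1.37] M [ 0.26 -0.09  0.01] w 15.8
```

Gripped at 15.8 mm. Lifting.

```bash
python3 -m pendant '[{"offset":[0,-5,0],"dr":[0,0,0],"grip":5},{"offset":[0,-10,0],"dr":[0,0,0],"grip":5},{"offset":[0,-15,0],"dr":[0,0,0],"grip":5},{"offset":[0,-20,0],"dr":[0,0,0],"grip":5},{"offset":[0,-20,0],"dr":[0,0,0],"grip":5},{"offset":[0,-20,0],"dr":[0,0,0],"grip":5},{"offset":[0,-10,0],"dr":[0,0,0],"grip":5},{"offset":[0,0,0],"dr":[0,0,0],"grip":5},{"offset":[0,0,0],"dr":[0,0,0],"grip":5}]'
python3 - <<'E'
from h import *
st()
for n in("top","scene"):
    im=optics.camera(n)[:,:,::-1];cv2.imwrite(f"pics/{n}2.png",np.clip(255*(im/255.)**0.6*1.1,0,255).astype(np.uint8))
E
```

```text
clock: 4.8
eef_pos: [0.4778, -0.3678, 0.3182]
tcp_rot: [0.5, -0.5, -0.5, 0.5]
ft_force: [-1.2, 1.0, -1.6]
grip_width: 0.0156
t 4.8 tcp [ 0.4778 -0.3678  0.3182] grasp [ 0.4778 -0.3677  0.1592] rig [-446.9  200.2  159.2] yaw 1.5699 F [-1.22  0.97 -1.6 ] M [ 0.07 -0.02  0.  ] w 15.6
```

View pics/scene2.png

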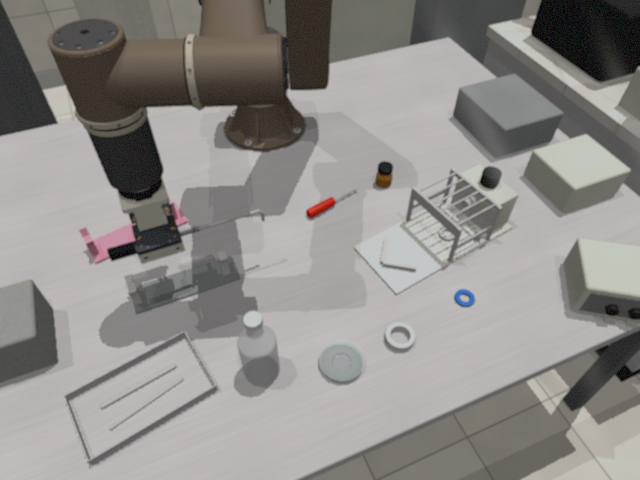

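View pics/top2.png

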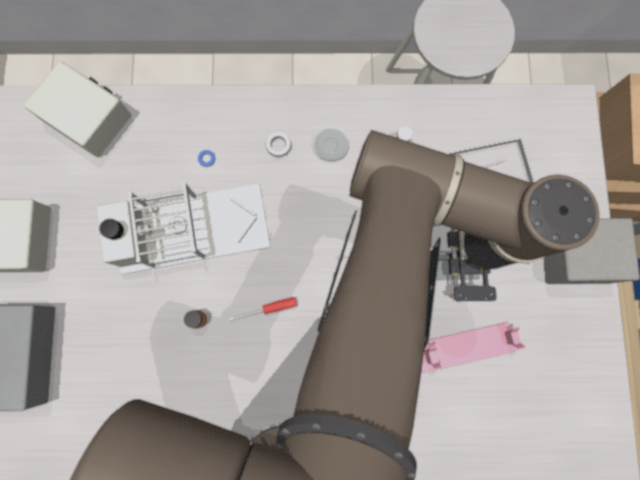

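```bash
python3 -c "
from h import *
t=rig(-140,-9.5,150+159);print(t);plan(t,np.pi/2+PSI,12)"
```

```text
[ 0.63119382 -0.02914135  0.309     ]
turn total deg [ -0.09 -10.02   0.06] per row [-0.01 -0.83  0.01]
[ 28.2   0.7 -12.8]
[ 28.    0.7 -13.2]
[ 27.8   0.7 -13.6]
[ 27.6   0.7 -14. ]
[ 27.4   0.7 -14.4]
[ 27.2   0.7 -14.8]
[ 27.    0.7 -15.2]
[ 26.8   0.7 -15.6]
[ 26.6   0.7 -16. ]
[ 26.3   0.7 -16.3]
[ 26.1   0.7 -16.7]
[ 25.8   0.7 -17.1]
```

```bash
python3 -m pendant '[{"offset":[20,0,-8],"dr":[0,0,0],"grip":5},{"offset":[28.2,0.8,-13],"dr":[0,-0.83,0],"grip":5},{"offset":[28,0.8,-13.3],"dr":[0,-0.83,0],"grip":5},{"offset":[28,0.8,-13.6],"dr":[0,-0.83,0],"grip":5},{"offset":[28,0.8,-14],"dr":[0,-0.83,0],"grip":5},{"offset":[28,0.8,-14.4],"dr":[0,-0.83,0],"grip":5},{"offset":[28,0.8,-15],"dr":[0,-0.83,0],"grip":5},{"offset":[28,0.8,-15.5],"dr":[0,-0.83,0],"grip":5},{"offset":[28,0.8,-16],"dr":[0,-0.83,0],"grip":5},{"offset":[28,0.8,-16.3],"dr":[0,-0.83,0],"grip":5},{"offset":[28,0.8,-17],"dr":[0,-0.85,0],"grip":5},{"offset":[20,0.8,-12],"dr":[0,-0.85,0],"grip":5}]'
python3 -m pendant '[{"offset":[0,0,-5],"dr":[0,-0.85,0],"grip":5},{"offset":[0,0,0],"dr":[0,0,0],"grip":5},{"offset":[0,0,0],"dr":[0,0,0],"grip":5}]'
python3 -c "
from h import *
st();plan(rig(-140,-9.5,75+159),np.pi/2+PSI,4)"
```

```text
clock: 6.1
eef_pos: [0.6252, -0.0352, 0.3085]
tcp_rot: [0.459, -0.458, -0.538, 0.539]
ft_force: [0.8, -0.3, 0.1]
grip_width: 0.0157
clock: 6.4
eef_pos: [0.6292, -0.0368, 0.3091]
tcp_rot: [0.455, -0.454, -0.541, 0.542]
ft_force: [0.0, -0.8, -2.2]
grip_width: 0.0158
t 6.4 tcp [ 0.6292 -0.0368  0.3091] grasp [ 0.629  -0.0368  0.1501] rig [-147.2   -6.   150.1] yaw 1.7442 F [ 0.03 -0.77 -2.19] M [ 0.01 -0.02 -0.02] w 15.8
turn total deg [-0.09 -0.03 -0.  ] per row [-0.02 -0.01 -0.  ]
[ 1.8 18.8 -0.8]
[ 1.8 18.8 -0.8]
[ 1.8 18.8 -0.8]
[ 1.8 18.8 -0.8]
```

```bash
python3 -m pendant '[{"offset":[0,15,-0.9],"dr":[0,0,0],"grip":5},{"offset":[1.8,22,-0.9],"dr":[0,0,0],"grip":5},{"offset":[1.8,22,-0.9],"dr":[0,0,0],"grip":5},{"offset":[1.8,16,-0.9],"dr":[0,0,0],"grip":5},{"offset":[0,0,0],"dr":[0,0,0],"grip":5},{"offset":[0,0,0],"dr":[0,0,0],"grip":5}]'
python3 - <<'E'
from h import *
st()
for n,b in(("top",(90,150,330,330)),("scene",(300,130,540,310))):
    im=optics.camera(n)[:,:,::-1];cv2.imwrite(f"pics/{n}3.png",im)
    c=cv2.resize(im[b[1]:b[3],b[0]:b[2]],None,fx=3.33,fy=3.33,interpolation=cv2.INTER_CUBIC)
    cv2.imwrite(f"pics/c3_{n}.png",np.clip(255*(c/255.)**0.6*1.1,0,255).astype(np.uint8))
E
```

```text
clock: 7.0
eef_pos: [0.6321, -0.031, 0.2351]
tcp_rot: [0.455, -0.455, -0.541, 0.542]
ft_force: [-0.6, -0.6, -0.7]
grip_width: 0.0158
t 7.0 tcp [ 0.6321 -0.031   0.2351] grasp [ 0.632  -0.0311  0.0761] rig [-142.1  -10.    76.1] yaw 1.7442 F [-0.64 -0.58 -0.72] M [ 0.08 -0.11  0.02] w 15.8
```

View pics/c3_top.png

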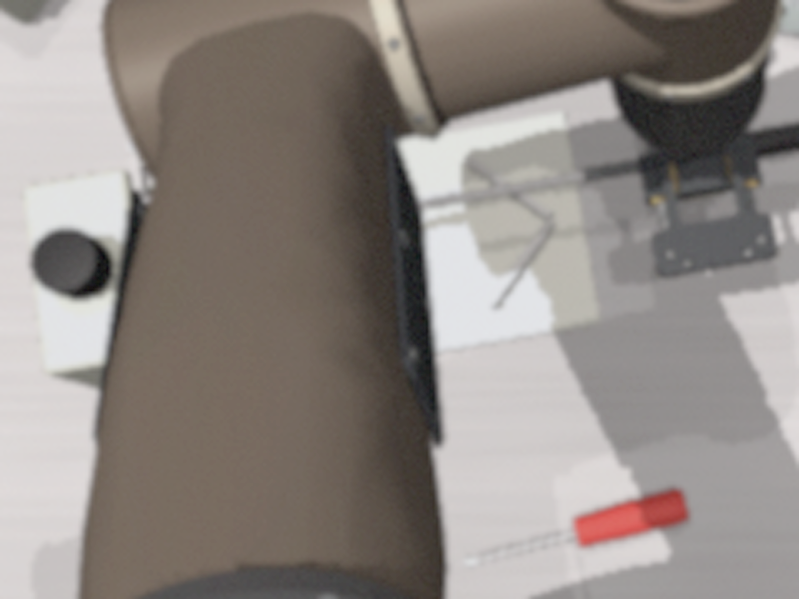

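View pics/c3_scene.png

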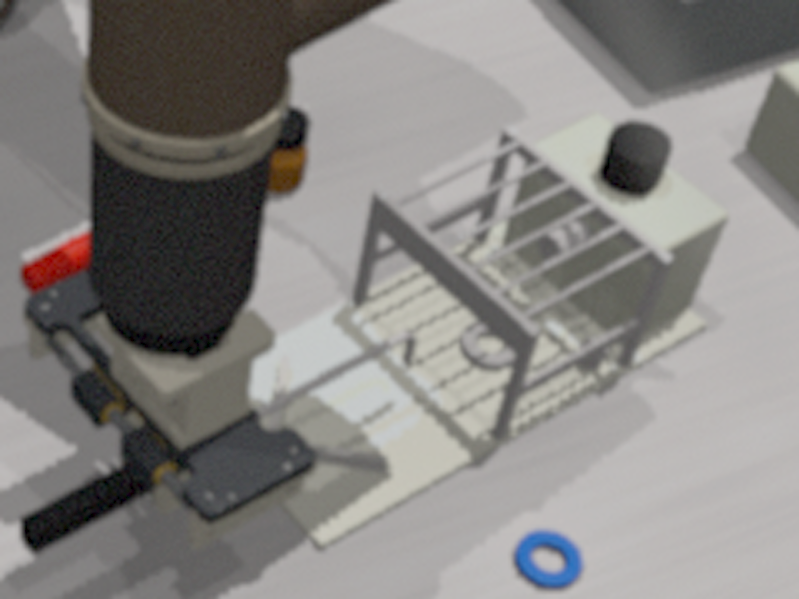

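Run:
```python
from h import *
f=3.33
for e in(200,206,212,218):
    print(e,[np.round((proj("scene",rig(-142.1+e,-10,z))-[300,130]+.5)*f,1) for z in(76.1,79.6,42.6)])
im=cv2.imread("pics/scene3.png")[222:245,408:436];c=cv2.resize(im,None,fx=24,fy=24,interpolation=cv2.INTER_CUBIC);cv2.imwrite("pics/c3_leg.png",np.clip(255*(c/255.)**0.6*1.1,0,255).astype(np.uint8))
```

```text
200 [array([403.1, 339.4]), array([403.9, 335.9]), array([395.4, 372. ])]
206 [array([409.9, 335.8]), array([410.8, 332.3]), array([402.1, 368.4])]
212 [array([416.8, 332.2]), array([417.6, 328.7]), array([408.8, 364.8])]
218 [array([423.6, 328.6]), array([424.4, 325.1]), array([415.4, 361.2])]
```

View pics/c3_leg.png

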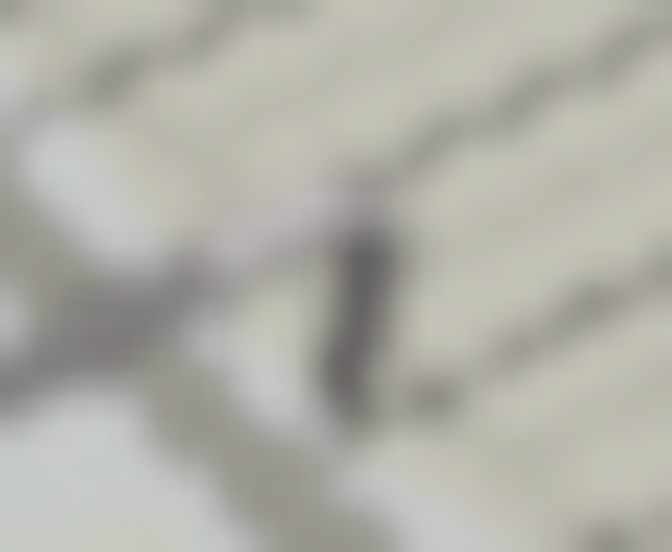

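```bash
python3 -m pendant '[{"offset":[5,10,0],"dr":[0,0,0],"grip":5},{"offset":[10,11,0],"dr":[0,0,0],"grip":5},{"offset":[15,0,0],"dr":[0,0,0],"grip":5},{"offset":[15,0,0],"dr":[0,0,0],"grip":5},{"offset":[15,0,0],"dr":[0,0,0],"grip":5},{"offset":[15,0,0],"dr":[0,0,0],"grip":5},{"offset":[10,0,0],"dr":[0,0,0],"grip":5},{"offset":[0,0,0],"dr":[0,0,0],"grip":5},{"offset":[0,0,0],"dr":[0,0,0],"grip":5}]'
python3 - <<'E'
from h import *
st()
n="scene";im=optics.camera(n)[:,:,::-1];cv2.imwrite(f"pics/{n}4.png",im)
c=cv2.resize(im[200:260,410:490],None,fx=10,fy=10,interpolation=cv2.INTER_CUBIC)
cv2.imwrite(f"pics/c4.png",np.clip(255*(c/255.)**0.6*1.1,0,255).astype(np.uint8))
E
```

```text
clock: 8.0
eef_pos: [0.6175, 0.0539, 0.214]
tcp_rot: [-0.454, 0.454, 0.542, -0.542]
ft_force: [-0.4, -0.7, -0.9]
grip_width: 0.016
t 8.0 tcp [0.6175 0.0539 0.214 ] grasp [0.6175 0.0539 0.055 ] rig [-55.9 -10.4  55. ] yaw 1.7459 F [-0.4  -0.67 -0.89] M [-0.01 -0.03 -0.01] w 16.0
```

View pics/c4.png

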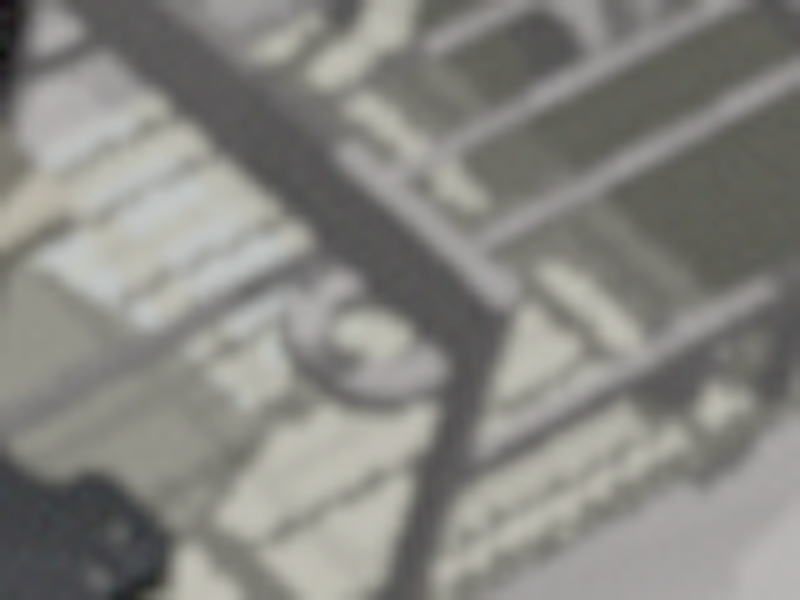

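Run:
```python
from h import *
im=cv2.imread("pics/c4.png")
q=lambda X:tuple(int(k) for k in (proj("scene",X)-[410,200]+.5)*10)
for e,col in((207,(0,0,255)),(211,(0,255,0)),(215,(255,0,0))):
    a,b=q(rig(-55.9+e,-10.4,55)),q(rig(-55.9+e,-10.4,21.5)); print(e,a,b)
    cv2.line(im,a,b,col,1)
c=rig(155,-9.5,14)
for t in np.linspace(0,6.28,50):
    for r in(.011,.022): cv2.circle(im,q(c+[r*np.cos(t),r*np.sin(t),0]),1,(0,0,255),-1)
cv2.imwrite("pics/o4.png",im)
```

```text
207 (404, 218) (375, 314)
211 (417, 211) (388, 307)
215 (429, 204) (400, 300)
```

View pics/o4.png

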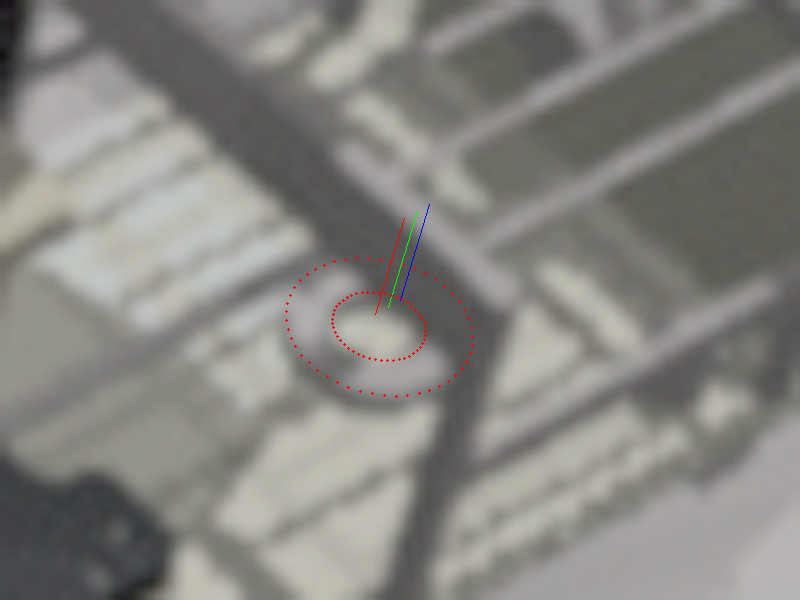

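```bash
python3 -m pendant '[{"offset":[0.5,2,0.5],"dr":[0,0,0],"grip":5},{"offset":[0.5,2,0],"dr":[0,0,0],"grip":5},{"offset":[0,1,0],"dr":[0,0,0],"grip":5},{"offset":[0,0,0],"dr":[0,0,0],"grip":5},{"offset":[0,0,0],"dr":[0,0,0],"grip":5}]'; python3 -c "
from h import *
st()"
python3 -m pendant '[{"offset":[0,1,0],"dr":[0,0,0],"grip":5},{"offset":[0,1,0],"dr":[0,0,0],"grip":5},{"offset":[0,0,0],"dr":[0,0,0],"grip":5}]'; python3 -c "
from h import *
st()"
python3 -m pendant '[{"offset":[0,1,0],"dr":[0,0,0],"grip":5},{"offset":[0,0.5,0],"dr":[0,0,0],"grip":5},{"offset":[0,0,0],"dr":[0,0,0],"grip":5}]'; python3 -c "
from h import *
st()"
```

```text
clock: 8.55
eef_pos: [0.6169, 0.0542, 0.2088]
tcp_rot: [0.455, -0.455, -0.542, 0.542]
ft_force: [-0.5, -0.7, -1.2]
grip_width: 0.0154
t 8.55 tcp [0.6169 0.0542 0.2088] grasp [0.6169 0.0542 0.0498] rig [-55.4  -9.8  49.8] yaw 1.7449 F [-0.52 -0.68 -1.23] M [ 0.06 -0.05  0.06] w 15.4
clock: 8.85
eef_pos: [0.6168, 0.0544, 0.2067]
tcp_rot: [0.455, -0.455, -0.542, 0.542]
ft_force: [-0.9, -1.6, -2.8]
grip_width: 0.016
t 8.85 tcp [0.6168 0.0544 0.2067] grasp [0.6167 0.0544 0.0477] rig [-55.2  -9.7  47.7] yaw 1.7451 F [-0.86 -1.63 -2.76] M [ 0.03 -0.03 -0.05] w 16.0
clock: 9.15
eef_pos: [0.6168, 0.0544, 0.2053]
tcp_rot: [0.455, -0.455, -0.542, 0.542]
ft_force: [0.5, 0.1, -1.3]
grip_width: 0.0159
t 9.15 tcp [0.6168 0.0544 0.2053] grasp [0.6168 0.0544 0.0463] rig [-55.2  -9.8  46.3] yaw 1.7451 F [ 0.45  0.12 -1.31] M [ 0.04 -0.03 -0.02] w 15.9
```

```bash
for i in 1; do python3 -m pendant '[{"offset":[0,0.8,0],"dr":[0,0,0],"grip":5},{"offset":[0,0.7,0],"dr":[0,0,0],"grip":5},{"offset":[0,0,0],"dr":[0,0,0],"grip":5}]'; done; python3 -c "
from h import *
st()"
python3 -m pendant '[{"offset":[0,0.8,0],"dr":[0,0,0],"grip":5},{"offset":[0,0.7,0],"dr":[0,0,0],"grip":5},{"offset":[0,0,0],"dr":[0,0,0],"grip":5}]'; python3 -c "
from h import *
st()"
```

```text
clock: 9.45
eef_pos: [0.6168, 0.0544, 0.2037]
tcp_rot: [0.455, -0.455, -0.542, 0.542]
ft_force: [-0.4, 0.1, -1.0]
grip_width: 0.0156
t 9.45 tcp [0.6168 0.0544 0.2037] grasp [0.6168 0.0544 0.0447] rig [-55.2  -9.8  44.7] yaw 1.745 F [-0.44  0.13 -0.98] M [ 0.12 -0.05  0.  ] w 15.6
clock: 9.75
eef_pos: [0.6168, 0.0544, 0.2022]
tcp_rot: [0.455, -0.455, -0.542, 0.542]
ft_force: [-0.2, 0.1, -2.5]
grip_width: 0.0155
t 9.75 tcp [0.6168 0.0544 0.2022] grasp [0.6168 0.0544 0.0432] rig [-55.2  -9.7  43.2] yaw 1.7451 F [-0.17  0.12 -2.46] M [ 0.01 -0.04 -0.02] w 15.5
```

```bash
python3 -m pendant '[{"offset":[0,0.7,0],"dr":[0,0,0],"grip":5},{"offset":[0,0.7,0],"dr":[0,0,0],"grip":5},{"offset":[0,0,0],"dr":[0,0,0],"grip":5},{"offset":[0,0,0],"dr":[0,0,0],"grip":5}]'
python3 - <<'E'
from h import *
st()
n="scene";im=optics.camera(n)[:,:,::-1];cv2.imwrite(f"pics/{n}5.png",im)
c=cv2.resize(im[210:255,430:490],None,fx=13,fy=13,interpolation=cv2.INTER_CUBIC)
cv2.imwrite(f"pics/c5.png",np.clip(255*(c/255.)**0.6*1.1,0,255).astype(np.uint8))
E
```

```text
clock: 10.15
eef_pos: [0.6169, 0.0544, 0.201]
tcp_rot: [0.455, -0.455, -0.542, 0.542]
ft_force: [0.5, -0.1, -1.1]
grip_width: 0.0156
t 10.15 tcp [0.6169 0.0544 0.201 ] grasp [0.6169 0.0544 0.042 ] rig [-55.3  -9.8  42. ] yaw 1.745 F [ 0.47 -0.1  -1.08] M [ 0.07 -0.03  0.07] w 15.6
```

View pics/c5.png

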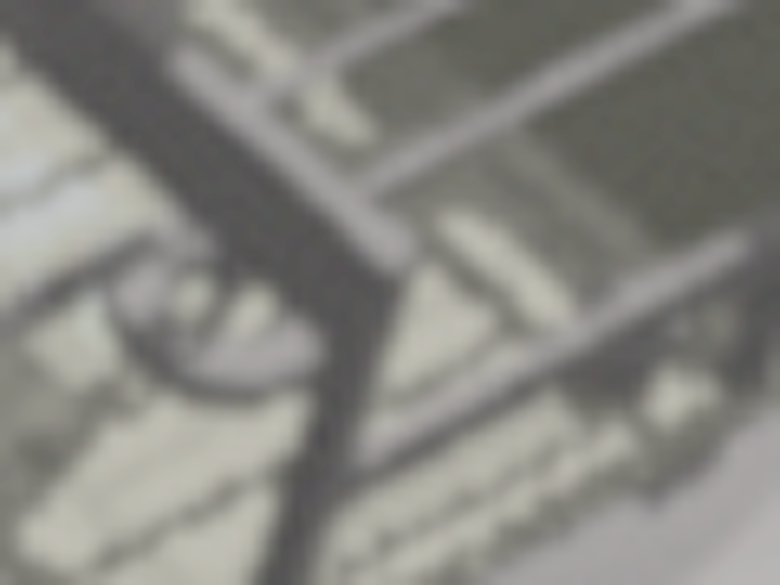

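The leg is visible in the ring's hole (scene pixel about (447,234)), and the descent passed the ring's top without contact. Pulling out now.

```bash
python3 -m pendant '[{"offset":[-1,0.5,0],"dr":[0,0,0],"grip":5},{"offset":[-2,0.5,0.1],"dr":[0,0,0],"grip":5},{"offset":[-2,0,0.1],"dr":[0,0,0],"grip":5},{"offset":[-2,0,0.1],"dr":[0,0,0],"grip":5},{"offset":[-2,0,0.1],"dr":[0,0,0],"grip":5},{"offset":[-2,0,0.1],"dr":[0,0,0],"grip":5},{"offset":[-2,0,0.1],"dr":[0,0,0],"grip":5},{"offset":[-2,0,0.1],"dr":[0,0,0],"grip":5},{"offset":[-2,0,0.1],"dr":[0,0,0],"grip":5},{"offset":[-2,0,0.1],"dr":[0,0,0],"grip":5},{"offset":[-2,0,0.1],"dr":[0,0,0],"grip":5},{"offset":[-2,0,0.1],"dr":[0,0,0],"grip":5}]'
python3 - <<'E'
from h import *
st()
n="scene";im=optics.camera(n)[:,:,::-1];cv2.imwrite(f"pics/{n}6.png",im)
c=cv2.resize(im[200:260,410:490],None,fx=10,fy=10,interpolation=cv2.INTER_CUBIC)
cv2.imwrite(f"pics/c6.png",np.clip(255*(c/255.)**0.6*1.1,0,255).astype(np.uint8))
E
```

```text
clock: 11.4
eef_pos: [0.6198, 0.0314, 0.2]
tcp_rot: [-0.455, 0.455, 0.542, -0.542]
ft_force: [0.4, 0.4, -2.7]
grip_width: 0.0157
t 11.4 tcp [0.6198 0.0314 0.2   ] grasp [0.6198 0.0314 0.041 ] rig [-78.4  -8.7  41. ] yaw 1.7451 F [ 0.36  0.4  -2.68] M [ 0.09 -0.02  0.04] w 15.7
```

View pics/c6.png

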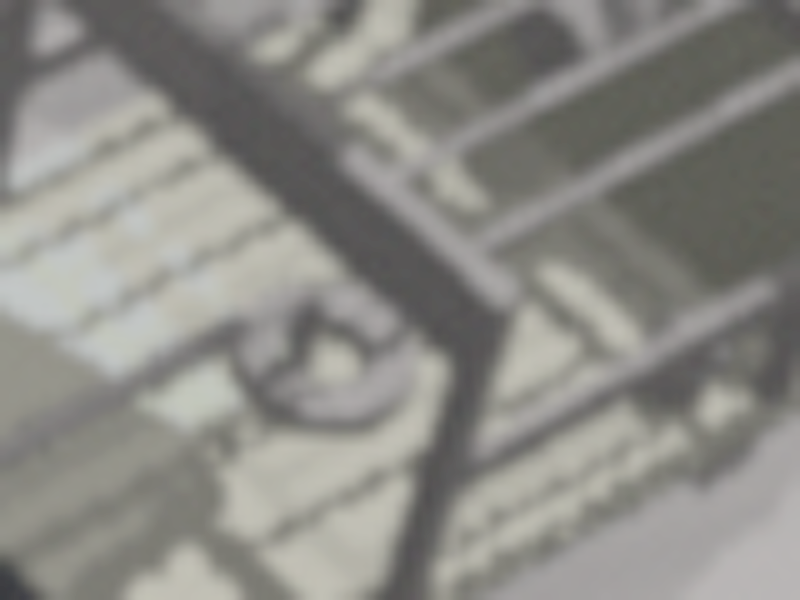

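The ring follows: it now sits at crop (330,360), the leg against the front of its hole. Continuing, steering towards y = 0.

```bash
python3 -m pendant '[{"offset":[-3,0,0.3],"dr":[0,0,0],"grip":5},{"offset":[-4,0,0.3],"dr":[0,0,0],"grip":5},{"offset":[-5,0,0.4],"dr":[0,0,0],"grip":5},{"offset":[-5,0,0.4],"dr":[0,0,0],"grip":5},{"offset":[-5,0,0.4],"dr":[0,0,0],"grip":5},{"offset":[-5,0,0.4],"dr":[0,0,0],"grip":5},{"offset":[-5,0,0.4],"dr":[0,0,0],"grip":5},{"offset":[-5,0,0.4],"dr":[0,0,0],"grip":5},{"offset":[-5,0,0.4],"dr":[0,0,0],"grip":5},{"offset":[-5,0,0.4],"dr":[0,0,0],"grip":5},{"offset":[-4,0,0.3],"dr":[0,0,0],"grip":5},{"offset":[-2,0,0.1],"dr":[0,0,0],"grip":5}]'; python3 -c "
from h import *
st()"
python3 -m pendant '[{"offset":[-3,0,0.3],"dr":[0,0,0],"grip":5},{"offset":[-4,0,0.3],"dr":[0,0,0],"grip":5},{"offset":[-5,0,0.4],"dr":[0,0,0],"grip":5},{"offset":[-5,0,0.4],"dr":[0,0,0],"grip":5},{"offset":[-5,0,0.4],"dr":[0,0,0],"grip":5},{"offset":[-5,0,0.4],"dr":[0,0,0],"grip":5},{"offset":[-5,0,0.4],"dr":[0,0,0],"grip":5},{"offset":[-5,0,0.4],"dr":[0,0,0],"grip":5},{"offset":[-5,0,0.4],"dr":[0,0,0],"grip":5},{"offset":[-4,0,0.3],"dr":[0,0,0],"grip":5},{"offset":[-2,0,0.1],"dr":[0,0,0],"grip":5},{"offset":[-1,0,0.1],"dr":[0,0,0],"grip":5}]'
python3 - <<'E'
from h import *
st()
n="scene";im=optics.camera(n)[:,:,::-1];cv2.imwrite(f"pics/{n}7.png",im)
c=cv2.resize(im[200:300,340:470],None,fx=6,fy=6,interpolation=cv2.INTER_CUBIC)
cv2.imwrite(f"pics/c7.png",np.clip(255*(c/255.)**0.6*1.1,0,255).astype(np.uint8))
E
```

```text
clock: 12.65
eef_pos: [0.6248, -0.0218, 0.1999]
tcp_rot: [0.455, -0.455, -0.542, 0.542]
ft_force: [0.3, 0.1, -1.0]
grip_width: 0.0159
t 12.65 tcp [ 0.6248 -0.0218  0.1999] grasp [ 0.6248 -0.0218  0.0409] rig [-131.7   -4.4   40.9] yaw 1.7447 F [ 0.32  0.06 -1.03] M [ 0.12  0.01 -0.04] w 15.9
clock: 13.85
eef_pos: [0.6295, -0.0706, 0.1999]
tcp_rot: [-0.455, 0.455, 0.542, -0.542]
ft_force: [0.3, 0.0, -0.8]
grip_width: 0.0159
t 13.85 tcp [ 0.6295 -0.0706  0.1999] grasp [ 0.6295 -0.0706  0.0409] rig [-180.5   -0.6   40.9] yaw 1.7448 F [ 0.27  0.02 -0.83] M [ 0.1  -0.02 -0.08] w 15.9
```

View pics/c7.png

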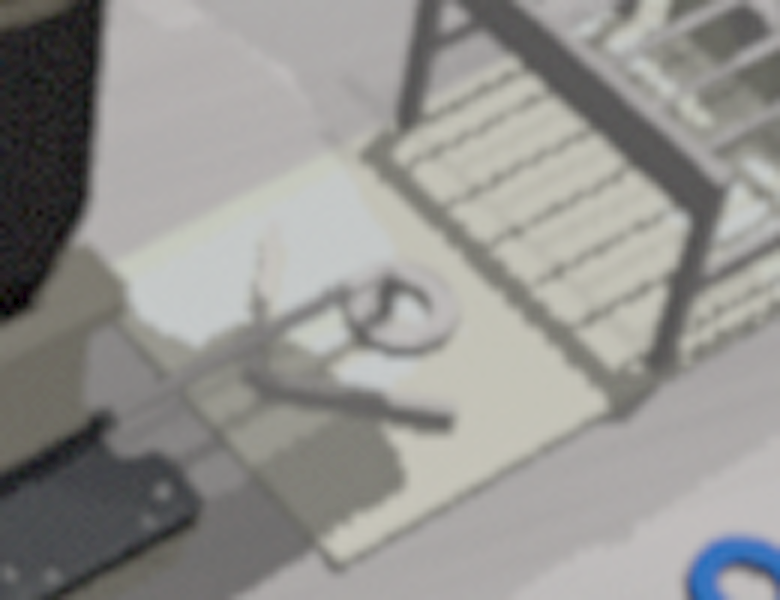

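Run:
```python
from h import *
U=lambda x,y:(x/6+340-.42,y/6+200-.42)
print("ring",torig(ray("scene",U(404,303),.014)))
for c in((258,312),(265,225),(255,383),(452,415)):print(torig(ray("scene",U(*c),.018)))
print("plate corner",torig(ray("scene",U(342,568),.006)))
```

```text
ring [37.93856018 -0.09967992 14.        ]
[-14.53172026  24.50458825  18.        ]
[14.90284871 58.01934647 18.        ]
[-36.6494629   -2.20628929  18.        ]
[ 15.74125174 -53.99002553  18.        ]
plate corner [-55.52284028 -79.8545059    6.        ]
```

```bash
python3 -m pendant '[{"offset":[-2,0,0.1],"dr":[0,0,0],"grip":5},{"offset":[-3,0,0.1],"dr":[0,0,0],"grip":5},{"offset":[-4,0,0.1],"dr":[0,0,0],"grip":5},{"offset":[-4,0,0.1],"dr":[0,0,0],"grip":5},{"offset":[-4,0,0.1],"dr":[0,0,0],"grip":5},{"offset":[-4,0,0],"dr":[0,0,0],"grip":5},{"offset":[-3,0,0],"dr":[0,0,0],"grip":5},{"offset":[-2,0,0],"dr":[0,0,0],"grip":5},{"offset":[-1,0,0],"dr":[0,0,0],"grip":5},{"offset":[-1,0,0],"dr":[0,0,0],"grip":5},{"offset":[-1,0,0],"dr":[0,0,0],"grip":5},{"offset":[-1,0,0],"dr":[0,0,0],"grip":5}]'; python3 -c "
from h import *
st()"
python3 -m pendant '[{"offset":[-0.6,0,0],"dr":[0,0,0],"grip":5},{"offset":[-0.6,0,0],"dr":[0,0,0],"grip":5},{"offset":[-0.6,0,0],"dr":[0,0,0],"grip":5},{"offset":[0,0,0],"dr":[0,0,0],"grip":5}]'; python3 -c "
from h import *
st()"
```

```text
clock: 15.1
eef_pos: [0.6342, -0.0999, 0.2]
tcp_rot: [-0.455, 0.455, 0.542, -0.542]
ft_force: [-0.5, 0.0, -2.0]
grip_width: 0.0159
t 15.1 tcp [ 0.6342 -0.0999  0.2   ] grasp [ 0.6342 -0.0999  0.041 ] rig [-2.102e+02 -2.000e-01  4.100e+01] yaw 1.7452 F [-0.51  0.04 -1.96] M [ 0.14 -0.05 -0.05] w 15.9
clock: 15.5
eef_pos: [0.6345, -0.1018, 0.2]
tcp_rot: [0.455, -0.455, -0.542, 0.542]
ft_force: [-0.6, -0.2, -1.0]
grip_width: 0.0158
t 15.5 tcp [ 0.6345 -0.1018  0.2   ] grasp [ 0.6345 -0.1018  0.041 ] rig [-2.121e+02 -2.000e-01  4.100e+01] yaw 1.745 F [-0.61 -0.24 -0.99] M [ 0.03 -0.03 -0.  ] w 15.8
```

```bash
R='import h;h.st()'
python3 -m pendant '[{"offset":[-0.5,0,0],"dr":[0,0,0],"grip":5},{"offset":[-0.5,0,0],"dr":[0,0,0],"grip":5},{"offset":[-0.5,0,0],"dr":[0,0,0],"grip":5}]' | grep ft_; python3 -c "$R"
```

```text
ft_force: [0.3, 0.2, -1.6]
t 15.8 tcp [ 0.6348 -0.1032  0.1999] grasp [ 0.6348 -0.1032  0.0409] rig [-2.136e+02 -2.000e-01  4.090e+01] yaw 1.7451 F [ 0.26  0.17 -1.56] M [ 0.19 -0.01  0.01] w 15.8
```

```bash
R='import h;h.st()'
python3 -m pendant '[{"offset":[-0.5,0,0],"dr":[0,0,0],"grip":5},{"offset":[-0.5,0,0],"dr":[0,0,0],"grip":5},{"offset":[0,0,0],"dr":[0,0,0],"grip":5}]' | grep ft_; python3 -c "$R"
```

```text
ft_force: [0.6, -0.2, -1.2]
t 16.1 tcp [ 0.6349 -0.1043  0.1999] grasp [ 0.6349 -0.1043  0.0409] rig [-2.146e+02 -1.000e-01  4.090e+01] yaw 1.7451 F [ 0.58 -0.16 -1.16] M [ 0.08 -0.02  0.03] w 15.7
```

```bash
R='import h;h.st()'
python3 -m pendant '[{"offset":[-0.5,0,0],"dr":[0,0,0],"grip":5},{"offset":[-0.5,0,0],"dr":[0,0,0],"grip":5},{"offset":[0,0,0],"dr":[0,0,0],"grip":5}]' | grep ft_; python3 -c "$R"
```

```text
ft_force: [0.6, -0.2, -1.0]
t 16.4 tcp [ 0.6351 -0.1052  0.2   ] grasp [ 0.6351 -0.1052  0.041 ] rig [-2.156e+02 -2.000e-01  4.100e+01] yaw 1.745 F [ 0.61 -0.23 -1.03] M [ 0.11 -0.03  0.03] w 15.7
```

```bash
R='import h;h.st()'
python3 -m pendant '[{"offset":[-0.5,0,0],"dr":[0,0,0],"grip":5},{"offset":[-0.5,0,0],"dr":[0,0,0],"grip":5},{"offset":[0,0,0],"dr":[0,0,0],"grip":5}]' | grep ft_; python3 -c "$R"
```

```text
ft_force: [-0.7, 0.1, -1.2]
t 16.7 tcp [ 0.6353 -0.1062  0.2   ] grasp [ 0.6353 -0.1062  0.041 ] rig [-2.166e+02 -2.000e-01  4.100e+01] yaw 1.745 F [-0.73  0.14 -1.19] M [ 0.12 -0.04  0.03] w 15.9
```

```bash
R='import h;h.st()'
python3 -m pendant '[{"offset":[-0.5,0,0],"dr":[0,0,0],"grip":5},{"offset":[-0.5,0,0],"dr":[0,0,0],"grip":5},{"offset":[0,0,0],"dr":[0,0,0],"grip":5}]' | grep ft_; python3 -c "$R"
```

```text
ft_force: [-0.1, 0.4, -1.5]
t 17.0 tcp [ 0.6354 -0.1072  0.1999] grasp [ 0.6354 -0.1072  0.0409] rig [-2.176e+02 -1.000e-01  4.090e+01] yaw 1.7451 F [-0.09  0.43 -1.54] M [ 0.13 -0.    0.01] w 15.5
```

Run:
```python
from h import *
n="scene";im=optics.camera(n)[:,:,::-1];cv2.imwrite(f"pics/{n}8.png",im)
c=cv2.resize(im[200:300,340:470],None,fx=6,fy=6,interpolation=cv2.INTER_CUBIC)
cv2.imwrite(f"pics/c8.png",np.clip(255*(c/255.)**0.6*1.1,0,255).astype(np.uint8))
```

```text
(no output)
```

View pics/c8.png

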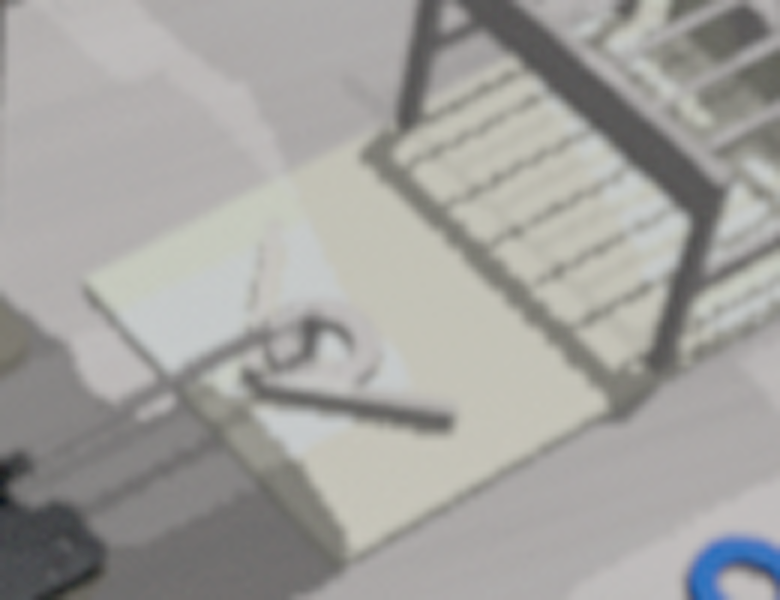

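The ring (crop (325,343)) is almost touching both fences and the leg is at the front of its hole. Continuing in small steps.

```bash
R='import h;h.st()'
python3 -m pendant '[{"offset":[-0.5,0,0],"dr":[0,0,0],"grip":5},{"offset":[-0.5,0,0],"dr":[0,0,0],"grip":5},{"offset":[0,0,0],"dr":[0,0,0],"grip":5}]' | grep ft_; python3 -c "$R"
```

```text
ft_force: [-0.9, 2.5, -1.5]
t 17.35 tcp [ 0.6355 -0.108   0.1999] grasp [ 0.6355 -0.108   0.0409] rig [-2.184e+02 -1.000e-01  4.090e+01] yaw 1.745 F [-0.91  2.53 -1.47] M [ 0.69  0.15 -0.01] w 16.0
```

```bash
R='import h;h.st()'
python3 -m pendant '[{"offset":[-0.5,0,0],"dr":[0,0,0],"grip":5},{"offset":[0,0,0],"dr":[0,0,0],"grip":5},{"offset":[0,0,0],"dr":[0,0,0],"grip":5}]' | grep ft_; python3 -c "$R"
```

```text
ft_force: [-1.2, 4.7, -1.7]
t 17.65 tcp [ 0.6356 -0.1083  0.1998] grasp [ 0.6356 -0.1082  0.0408] rig [-2.187e+02 -1.000e-01  4.080e+01] yaw 1.7451 F [-1.16  4.72 -1.73] M [1.68 0.37 0.05] w 15.5
```

```bash
R='import h;h.st()'
python3 -m pendant '[{"offset":[-0.5,0,0],"dr":[0,0,0],"grip":5},{"offset":[0,0,0],"dr":[0,0,0],"grip":5},{"offset":[0,0,0],"dr":[0,0,0],"grip":5}]' | grep ft_; python3 -c "$R"
```

```text
ft_force: [-1.4, 6.5, -2.6]
t 17.95 tcp [ 0.6356 -0.1086  0.1997] grasp [ 0.6356 -0.1085  0.0407] rig [-2.189e+02 -1.000e-01  4.070e+01] yaw 1.7451 F [-1.45  6.51 -2.58] M [2.46 0.44 0.01] w 15.9
```

```bash
R='import h;h.st()'
python3 -m pendant '[{"offset":[0,0,0],"dr":[0,0,0],"grip":5},{"offset":[0,0,0],"dr":[0,0,0],"grip":5},{"offset":[0,0,0],"dr":[0,0,0],"grip":5}]' | grep ft_; python3 -c "$R"
python3 -m pendant '[{"offset":[0,0,0],"dr":[0,0,0],"grip":5},{"offset":[0,0,0],"dr":[0,0,0],"grip":5},{"offset":[0,0,0],"dr":[0,0,0],"grip":5}]' | grep ft_; python3 -c "$R"
python3 - <<'E'
from h import *
n="scene";im=optics.camera(n)[:,:,::-1];cv2.imwrite(f"pics/{n}9.png",im)
c=cv2.resize(im[200:300,340:470],None,fx=6,fy=6,interpolation=cv2.INTER_CUBIC)
cv2.imwrite(f"pics/c9.png",np.clip(255*(c/255.)**0.6*1.1,0,255).astype(np.uint8))
E
```

```text
ft_force: [-1.2, 7.6, -2.9]
t 18.25 tcp [ 0.6356 -0.1086  0.1998] grasp [ 0.6356 -0.1085  0.0408] rig [-2.189e+02 -1.000e-01  4.080e+01] yaw 1.7451 F [-1.24  7.56 -2.86] M [ 2.38  0.48 -0.02] w 15.7
ft_force: [-1.6, 7.0, -1.8]
t 18.55 tcp [ 0.6356 -0.1086  0.1998] grasp [ 0.6356 -0.1085  0.0408] rig [-2.189e+02 -1.000e-01  4.080e+01] yaw 1.7451 F [-1.6   6.97 -1.84] M [2.4  0.42 0.02] w 15.7
```

View pics/c9.png

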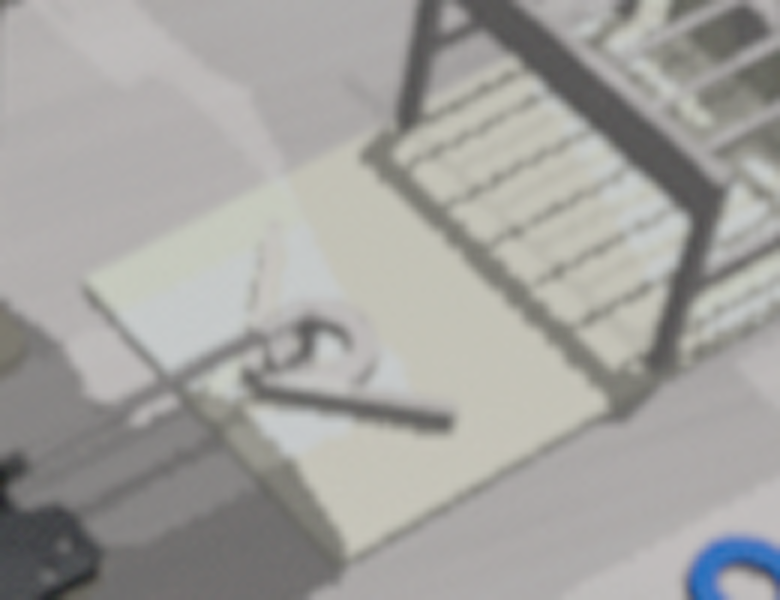

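Run:
```python
from h import *
im=cv2.imread("pics/c9.png");q=lambda X:tuple(int(k) for k in (proj("scene",X)-[340,200]+.5)*6)
for t in np.linspace(0,6.28,60):
    for r in(22,11): cv2.circle(im,q(rig(r*np.cos(t),r*np.sin(t),14)),1,(0,0,255),-1)
for s in(1,-1): cv2.line(im,q(rig(-31,0,18)),q(rig(22,s*53,18)),(0,255,0),1)
cv2.imwrite("pics/o9.png",im[200:450,150:500].repeat(2,0).repeat(2,1))
```

```text
(no output)
```

View pics/o9.png

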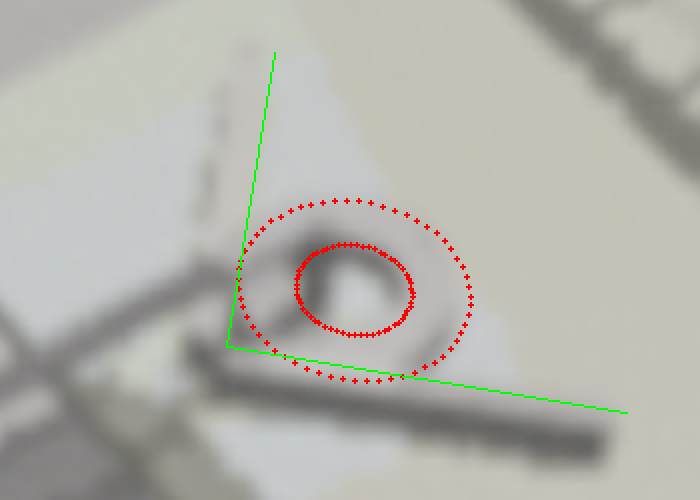

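Home: the image agrees with the seat to about 2 mm, and the pull read about 6.5 to 7.5 N over roughly 0.9 s. Relaxing to the hole's middle, then lifting straight out.

```bash
R='import h;h.st()'
python3 -m pendant '[{"offset":[1,0,0],"dr":[0,0,0],"grip":5},{"offset":[1,0,0],"dr":[0,0,0],"grip":5},{"offset":[1.5,0,0],"dr":[0,0,0],"grip":5},{"offset":[2,0,0],"dr":[0,0,0],"grip":5},{"offset":[2,0,0],"dr":[0,0,0],"grip":5},{"offset":[0.5,0,0],"dr":[0,0,0],"grip":5},{"offset":[0,0,0],"dr":[0,0,0],"grip":5}]' | grep ft_; python3 -c "$R"
python3 -m pendant '[{"offset":[0,-1,0],"dr":[0,0,0],"grip":5},{"offset":[0,-2,0],"dr":[0,0,0],"grip":5},{"offset":[0,-3,0],"dr":[0,0,0],"grip":5},{"offset":[0,-5,0],"dr":[0,0,0],"grip":5},{"offset":[0,-10,0],"dr":[0,0,0],"grip":5},{"offset":[0,-20,0],"dr":[0,0,0],"grip":5},{"offset":[0,-25,0],"dr":[0,0,0],"grip":5},{"offset":[0,-25,0],"dr":[0,0,0],"grip":5},{"offset":[0,-20,0],"dr":[0,0,0],"grip":5},{"offset":[0,0,0],"dr":[0,0,0],"grip":5},{"offset":[0,0,0],"dr":[0,0,0],"grip":5}]' | grep ft_
python3 - <<'E'
from h import *
st()
for n in("scene",):
    im=optics.camera(n)[:,:,::-1];cv2.imwrite(f"pics/{n}10.png",im);cv2.imwrite(f"pics/g10.png",np.clip(255*(im/255.)**0.6*1.1,0,255).astype(np.uint8))
p,R,_=pose();plan([.4780,-.3678,.3182],1.5702,12)
E
```

```text
ft_force: [0.0, 0.0, -1.2]
t 19.3 tcp [ 0.6344 -0.1011  0.2   ] grasp [ 0.6344 -0.1011  0.041 ] rig [-2.115e+02 -2.000e-01  4.100e+01] yaw 1.7453 F [ 0.02  0.04 -1.23] M [ 0.02 -0.05 -0.  ] w 15.9
ft_force: [0.8, 0.6, -1.4]
t 20.4 tcp [ 0.6342 -0.1012  0.3117] grasp [ 0.6344 -0.1011  0.1527] rig [-2.115e+02 -2.000e-01  1.527e+02] yaw 1.7449 F [ 0.83  0.55 -1.38] M [-0.04 -0.03  0.04] w 15.6
turn total deg [-0.02 10.    0.02] per row [-0.    0.83  0.  ]
[-19.6  -0.6  16.6]
[-19.9  -0.6  16.4]
[-20.1  -0.6  16.1]
[-20.3  -0.6  15.8]
[-20.6  -0.6  15.5]
[-20.8  -0.6  15.2]
[-21.   -0.6  14.9]
[-21.2  -0.6  14.6]
[-21.4  -0.6  14.3]
[-21.6  -0.6  13.9]
[-21.8  -0.6  13.6]
[-22.   -0.6  13.3]
```

View pics/g10.png

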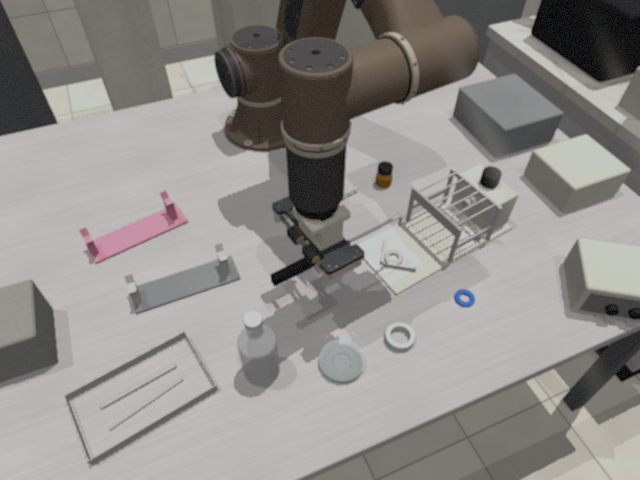

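The ring stays home at (393,258), clear of the hook. Carrying the rod back above its stand.

```bash
python3 -m pendant '[{"offset":[-10,0,8],"dr":[0,0,0],"grip":5},{"offset":[-20,-0.6,16.5],"dr":[0,0.83,0],"grip":5},{"offset":[-20,-0.6,16.3],"dr":[0,0.83,0],"grip":5},{"offset":[-20,-0.6,16],"dr":[0,0.83,0],"grip":5},{"offset":[-20.4,-0.6,15.7],"dr":[0,0.83,0],"grip":5},{"offset":[-20.6,-0.6,15.4],"dr":[0,0.83,0],"grip":5},{"offset":[-20.8,-0.6,15.1],"dr":[0,0.83,0],"grip":5},{"offset":[-21,-0.6,14.8],"dr":[0,0.83,0],"grip":5},{"offset":[-21.3,-0.6,14.5],"dr":[0,0.83,0],"grip":5},{"offset":[-21.5,-0.6,14],"dr":[0,0.83,0],"grip":5},{"offset":[-21.7,-0.6,13.7],"dr":[0,0.83,0],"grip":5},{"offset":[-22,-0.6,13.4],"dr":[0,0.83,0],"grip":5}]' | grep eef
python3 -m pendant '[{"offset":[-10,-0.6,6],"dr":[0,0.83,0],"grip":5},{"offset":[0,0,0],"dr":[0,0,0],"grip":5},{"offset":[0,0,0],"dr":[0,0,0],"grip":5}]' | grep eef
python3 - <<'E'
from h import *
st();plan([.4780,-.3678,.3182],1.5702,1)
n="scene";im=optics.camera(n)[:,:,::-1];cv2.imwrite(f"pics/{n}11.png",im)
a=cv2.imread("pics/scene2.png")[190:320,90:300]
b=np.clip(255*(im/255.)**0.6*1.1,0,255).astype(np.uint8)[190:320,90:300]
cv2.imwrite("pics/cmp11.png",cv2.resize(np.vstack([a,b]),None,fx=2.3,fy=2.3,interpolation=cv2.INTER_CUBIC))
E
```

```text
eef_pos: [0.4855, -0.3587, 0.3165]
eef_pos: [0.4808, -0.3678, 0.3176]
t 21.95 tcp [ 0.4808 -0.3678  0.3176] grasp [ 0.4807 -0.3677  0.1586] rig [-447.4  197.4  158.6] yaw 1.5707 F [-0.24 -0.67 -1.25] M [ 0.09 -0.06 -0.06] w 15.9
turn total deg [-0.05  0.03  0.03] per row [-0.05  0.03  0.03]
[-0.  -0.6  2.8]
```

View pics/cmp11.png

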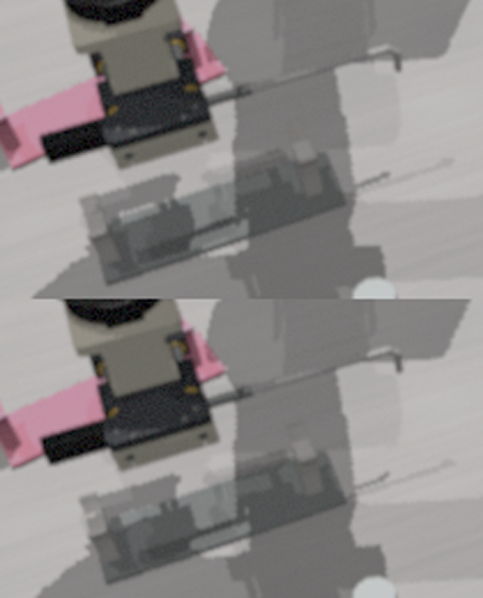

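The rod sits in the grip as it did just after lifting. Correcting sideways by 2.7 mm and lowering.

```bash
python3 -m pendant '[{"offset":[0,10,2.7],"dr":[0,0,0],"grip":5},{"offset":[0,18,0],"dr":[0,0,0],"grip":5},{"offset":[0,18,0],"dr":[0,0,0],"grip":5},{"offset":[0,12,0],"dr":[0,0,0],"grip":5},{"offset":[0,6,0],"dr":[0,0,0],"grip":5},{"offset":[0,0,0],"dr":[0,0,0],"grip":5},{"offset":[0,0,0],"dr":[0,0,0],"grip":5}]' | grep ft; python3 -c "
import h;h.st()"
python3 -m pendant '[{"offset":[0,6,0],"dr":[0,0,0],"grip":5},{"offset":[0,6,0],"dr":[0,0,0],"grip":5},{"offset":[0,6,0],"dr":[0,0,0],"grip":5},{"offset":[0,5,0],"dr":[0,0,0],"grip":5},{"offset":[0,4,0],"dr":[0,0,0],"grip":5},{"offset":[0,3,0],"dr":[0,0,0],"grip":5},{"offset":[0,0,0],"dr":[0,0,0],"grip":5}]' | grep ft
python3 - <<'E'
from h import *
st()
im=optics.camera("scene")[:,:,::-1]
b=np.clip(255*(im/255.)**0.6*1.1,0,255).astype(np.uint8)[190:320,90:300]
cv2.imwrite("pics/c12.png",cv2.resize(b,None,fx=3.8,fy=3.8,interpolation=cv2.INTER_CUBIC))
E
```

```text
ft_force: [0.1, -0.6, -0.7]
t 22.7 tcp [ 0.4787 -0.3678  0.2546] grasp [ 0.4788 -0.3678  0.0956] rig [-447.2  199.3   95.6] yaw 1.5717 F [ 0.15 -0.61 -0.74] M [-0.02 -0.07  0.01] w 15.6
ft_force: [-0.8, 0.7, -1.2]
t 23.4 tcp [ 0.4782 -0.3677  0.2236] grasp [ 0.4781 -0.3677  0.0646] rig [-446.9  199.9   64.6] yaw 1.5712 F [-0.84  0.68 -1.22] M [ 0.03 -0.03 -0.03] w 15.5
```

View pics/c12.png

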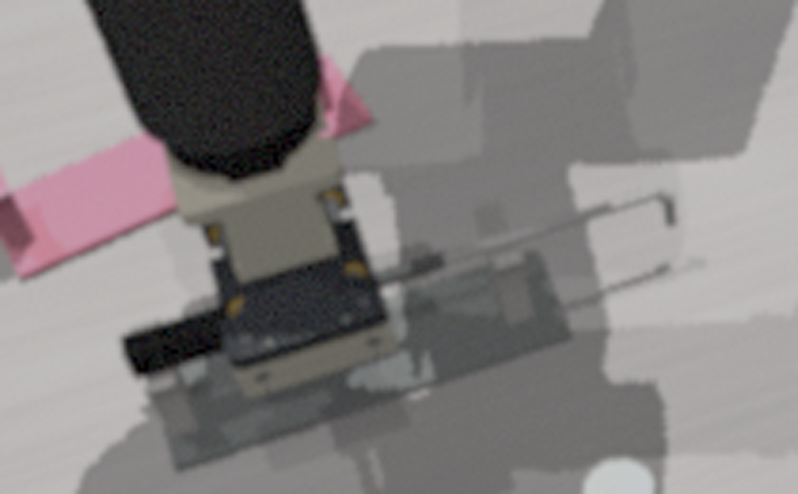

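Lined up over both forks. Lowering the last 5 mm by feel.

```bash
python3 -m pendant '[{"offset":[0,2,0],"dr":[0,0,0],"grip":5},{"offset":[0,1,0],"dr":[0,0,0],"grip":5},{"offset":[0,1,0],"dr":[0,0,0],"grip":5},{"offset":[0,0.4,0],"dr":[0,0,0],"grip":5},{"offset":[0,0,0],"dr":[0,0,0],"grip":5}]' | grep ft; python3 -c "
import h;h.st()"
```

```text
ft_force: [-0.6, 0.3, -1.5]
t 23.95 tcp [ 0.4783 -0.3678  0.2198] grasp [ 0.4783 -0.3678  0.0608] rig [-447.   199.7   60.8] yaw 1.5712 F [-0.63  0.34 -1.5 ] M [ 0.04 -0.07 -0.07] w 16.0
```

```bash
python3 -m pendant '[{"offset":[0,0.5,0],"dr":[0,0,0],"grip":5},{"offset":[0,0.5,0],"dr":[0,0,0],"grip":5},{"offset":[0,0,0],"dr":[0,0,0],"grip":5}]' | grep ft; python3 -c "
import h;h.st()"
```

```text
ft_force: [-0.3, -0.2, -1.7]
t 24.25 tcp [ 0.4784 -0.3678  0.2188] grasp [ 0.4784 -0.3678  0.0598] rig [-447.1  199.6   59.8] yaw 1.5712 F [-0.29 -0.18 -1.68] M [ 0.08 -0.03  0.02] w 15.6
```

```bash
python3 -m pendant '[{"offset":[0,0.5,0],"dr":[0,0,0],"grip":5},{"offset":[0,0,0],"dr":[0,0,0],"grip":5}]' | grep ft
python3 -m pendant '[{"offset":[0,0,0],"dr":[0,0,0],"grip":18},{"offset":[0,0,0],"dr":[0,0,0],"grip":25},{"offset":[0,0,0],"dr":[0,0,0],"grip":40},{"offset":[0,0,0],"dr":[0,0,0],"grip":55},{"offset":[0,0,0],"dr":[0,0,0],"grip":55},{"offset":[0,0,0],"dr":[0,0,0],"grip":55}]' | egrep "ft|width"
python3 -m pendant '[{"offset":[0,-5,0],"dr":[0,0,0],"grip":55},{"offset":[0,-15,0],"dr":[0,0,0],"grip":55},{"offset":[0,-25,0],"dr":[0,0,0],"grip":55},{"offset":[0,-35,0],"dr":[0,0,0],"grip":55},{"offset":[0,-40,0],"dr":[0,0,0],"grip":55},{"offset":[0,-40,0],"dr":[0,0,0],"grip":55},{"offset":[0,-20,0],"dr":[0,0,0],"grip":55},{"offset":[-50,0,0],"dr":[0,0,0],"grip":55},{"offset":[-50,0,0],"dr":[0,0,0],"grip":55},{"offset":[0,0,0],"dr":[0,0,0],"grip":55},{"offset":[0,0,0],"dr":[0,0,0],"grip":55}]' | egrep "ft|width|eef"
python3 - <<'E'
from h import *
st()
for n in("top","scene"):
    im=optics.camera(n)[:,:,::-1];cv2.imwrite(f"pics/{n}13.png",im);cv2.imwrite(f"pics/g13{n}.png",np.clip(255*(im/255.)**0.6*1.1,0,255).astype(np.uint8))
E
```

```text
ft_force: [-1.8, 1.1, 4.6]
ft_force: [0.7, 0.0, -1.3]
grip_width: 0.0514
eef_pos: [0.4778, -0.4688, 0.3977]
ft_force: [-0.5, -0.1, -0.4]
grip_width: 0.0551
t 26.15 tcp [ 0.4778 -0.4688  0.3977] grasp [ 0.4777 -0.4687  0.2387] rig [-546.3  217.8  238.7] yaw 1.569 F [-0.49 -0.11 -0.41] M [ 0.11 -0.03  0.  ] w 55.1
```

View pics/g13scene.png

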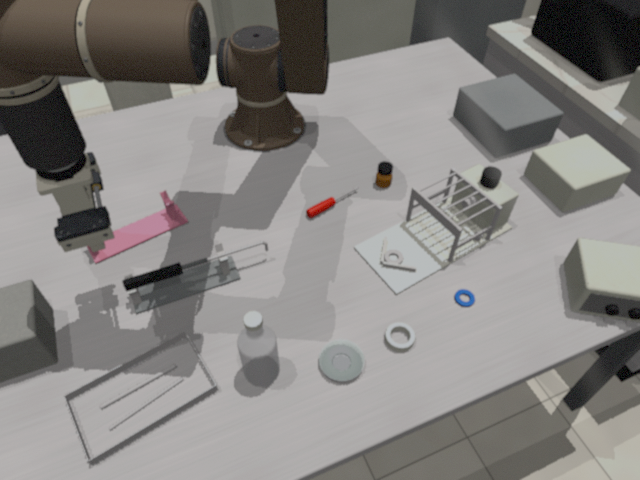

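View pics/g13top.png

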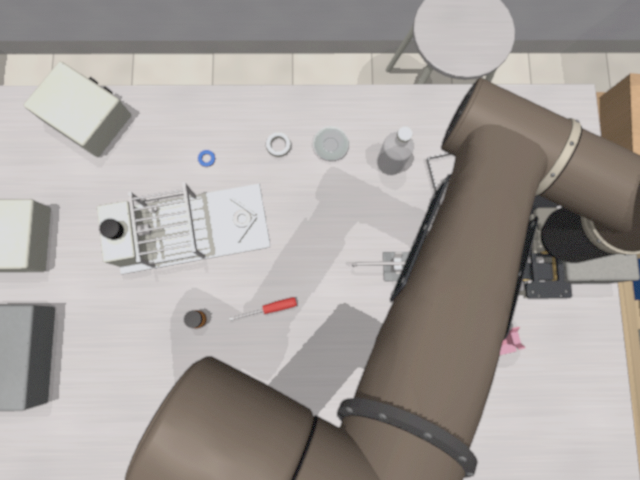

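Run:
```python
from h import *
outs=[]
for n,b,f in(("top",(210,180,280,260),7),("scene",(360,225,430,285),7)):
    im=cv2.imread(f"pics/g13{n}.png")[b[1]:b[3],b[0]:b[2]];im=cv2.resize(im,None,fx=f,fy=f,interpolation=cv2.INTER_CUBIC)
    im=cv2.convertScaleAbs(im,alpha=1.6,beta=-140)
    q=lambda X:tuple(int(k) for k in (proj(n,X)-b[:2]+.5)*f)
    for t in np.linspace(0,6.28,40): cv2.circle(im,q(rig(22*np.cos(t),22*np.sin(t),14)),1,(0,0,255),-1)
    cv2.imwrite(f"pics/o13{n}.png",im)
a=cv2.imread("pics/scene0.png")[225:320,110:285];b=cv2.imread("pics/scene13.png")[225:320,110:285]
cv2.imwrite("pics/cmp13.png",cv2.resize(np.vstack([a,b]),None,fx=3.1,fy=3.1))
```

```text
(no output)
```

View pics/o13top.png

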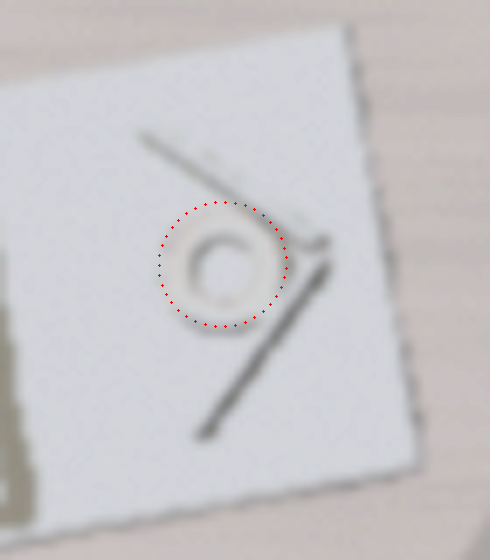

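View pics/o13scene.png

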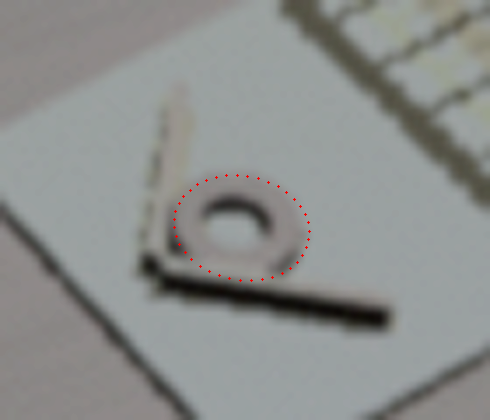

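View pics/cmp13.png

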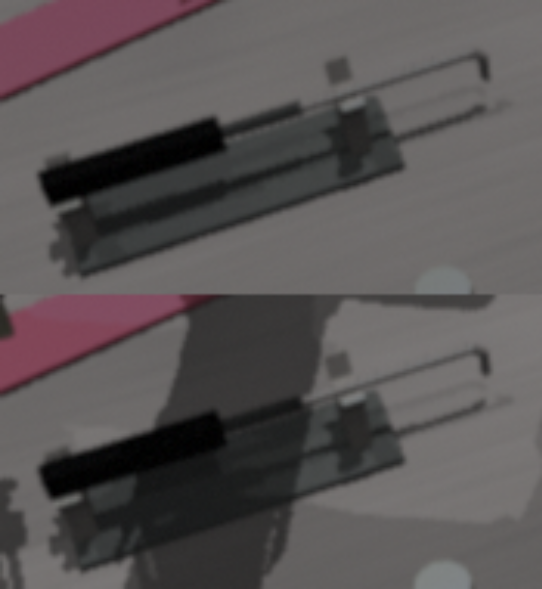

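The ring lies against both fences, and the rod looks the same on its stand as it did at the start. Handing in.

```bash
python3 -c "
from bench import manip
print(manip.close_job())"
```

```text
the job is handed in; nothing more can be done
None
```

I hooked the ring out from under the guard, pulled it home into the V catch, put the rod back on its stand and handed in at about 26 s. The hand-in gives no verdict, so these are my own last checks.

- **Ring:** both cameras show it flat against both fences, within about 2 mm of my image estimate of the seat. The calibration itself is only good to about 2 mm, so that check is not exact.
- **Pull:** the arm read about 6.5–7.5 N (noise about ±1 N) for roughly 0.9 s at the end. That is slightly above the 6 N asked and under the 12 N limit in every reading I took. I read the force only between moves and only at the wrist, so I did not measure the contact forces directly.
- **Odd reading:** the wrist moment during the hold was about 2.4 N m, more than I could explain from that pull. It went back to zero when I let go, and I did not find the cause.
- **Rod:** in the start and end pictures it rests the same way in both forks. It is released, and the arm is raised clear and touches nothing.
- **Other things:** none looked moved in the final pictures. I did not measure them, and the arm hides part of the last top view.

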